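Load the sprung scale to its mark and pin it

TASK

Put steel weights on the pan of the sprung scale, judging by how far it sinks (the weights are not all equally heavy, so add or take off as needed), until the pan rests with the round eyelets showing wholly within the slot of its tongue. Only then push the locking pin's rod through the outer eyelet, the slot and the inner eyelet, its grip up to the outer lug, and leave it there. Put all the weights left over into the wooden tray, and leave the mug, the mouse and the pen pot alone.

Things in the scene. Friction and masses are not known exactly. Their poses are not given: they have to be found in the camera images.
- scale: grey base of the sprung scale, fixed to the desk: 170 x 160 mm foot; its own -y side (which faces the robot's right) carries two upright aluminium lugs with round eyelets, one behind the other. Origin: centre of the underside; z up. At its +x side stands a white plate (top 140 mm above the desk) with two black marks; the pan's steel pointer stands midway between them at the right load
- pan (a joint): how far the scale pan has sunk (m): 0 empty, stop at 0.070. The spring gives 161 N/m, so about 6.1 mm per 100 g (large weight 17 to 26 mm, small 8 to 10 mm). At 0.056 the pan's slot is level with the eyelets; the eyelets show wholly within the slot from about 0.0505 to 0.0615. The pan swings for about a second after each change
- pan_centre (a point): centre of the pan's upper surface, moves with the pan (160 mm above the desk when empty, 104 mm at the right load); axes as the scale's. The aluminium pan is 170 mm (x) by 160 mm (y) with a 12 mm rim, 3 mm thick
- slot (a point): centre of the slot in the tongue that hangs from the pan's -y edge, between the two lugs: opening 26 mm wide (x) and 27 mm tall, tongue 5 mm thick (y); 110 mm to -y of the pan's centre and 39 mm below its surface; moves with the pan
- eyelet_outer (a point): centre of the mouth of the outer eyelet, on the outer (-y) face of the outer lug: round hole 16 mm across, axis along the scale's y, 65 mm above the desk; lug 44 mm wide, 8 mm thick, top 85 mm above the desk. The pin enters here, moving along the scale's +y
- eyelet_inner (a point): centre of the inner eyelet, on the inner (+y) face of the inner lug, 58 mm beyond eyelet_outer along the scale's y; the same 16 mm hole and lug
- pin: locking pin: grey plastic grip 60 x 16 x 30 mm (x, y, z) with a steel rod 12 mm across and 90 mm long sticking out of its +x end, 15 mm above the underside, its last 14 mm tapered; 0.1 kg. Origin: centre of the grip's underside, z up
- pin_tip (a point): tip of the pin's rod, 120 mm from the grip's centre along the pin's x, 15 mm above the grip's underside
- tray: open light wooden tray, 190 x 170 mm, 35 mm tall, walls and floor 4 mm thick, fixed to the desk. Origin: centre of the underside
- mug: white mug, bystander: 80 mm across, 90 mm tall; leave alone
- mouse: white computer mouse, bystander: 110 x 62 x 34 mm; leave alone
- pen_pot: black pen pot, bystander: 76 mm across, 100 mm tall; leave alone
- large1: large bright steel weight: flat foot 100 x 36 x 10 mm (x, y, z) with a grip rib 60 x 12 mm, 22 mm tall, standing along x on the middle of the foot (32 mm tall in all); about 0.28 to 0.42 kg, each one different. Origin: centre of the underside, z up. May be absent.
- large2: large bright steel weight: flat foot 100 x 36 x 10 mm (x, y, z) with a grip rib 60 x 12 mm, 22 mm tall, standing along x on the middle of the foot (32 mm tall in all); about 0.28 to 0.42 kg, each one different. Origin: centre of the underside, z up. May be absent.
- large3: large bright steel weight: flat foot 100 x 36 x 10 mm (x, y, z) with a grip rib 60 x 12 mm, 22 mm tall, standing along x on the middle of the foot (32 mm tall in all); about 0.28 to 0.42 kg, each one different. Origin: centre of the underside, z up. May be absent.
- small1: small bright steel weight: flat foot 60 x 30 x 8 mm with a grip rib 36 x 12 mm, 22 mm tall, standing along x on its middle (30 mm tall in all); about 0.135 to 0.165 kg. Origin: centre of the underside, z up. May be absent.
- small2: small bright steel weight: flat foot 60 x 30 x 8 mm with a grip rib 36 x 12 mm, 22 mm tall, standing along x on its middle (30 mm tall in all); about 0.135 to 0.165 kg. Origin: centre of the underside, z up. May be absent.
- small3: small bright steel weight: flat foot 60 x 30 x 8 mm with a grip rib 36 x 12 mm, 22 mm tall, standing along x on its middle (30 mm tall in all); about 0.135 to 0.165 kg. Origin: centre of the underside, z up. May be absent.
- small4: small bright steel weight: flat foot 60 x 30 x 8 mm with a grip rib 36 x 12 mm, 22 mm tall, standing along x on its middle (30 mm tall in all); about 0.135 to 0.165 kg. Origin: centre of the underside, z up. May be absent.
Mind the look-alikes: they are no part of the job. Leave any turquoise look-alike of the small2 alone.

How it is judged:
On the way, in this order (a step that is already met when the one before it is completed fails the run):
1. the pan rests untouched at the right load, sunk 50 to 62 mm (value of joint pan between 0.05 and 0.062 m and velocity of joint pan between -0.01 and 0.01 m/s and contact force between each of the arm, the fingers and pan below 0.1 N), for 0.5 s.
2. the pin's rod is through both eyelets and the slot (y of pin_tip in the frame of eyelet_inner between 0.01 and 0.05 m and x of pin_tip in the frame of eyelet_inner between -0.012 and 0.012 m and z of pin_tip in the frame of eyelet_inner between -0.012 and 0.012 m and angle between the x axis of pin and the y axis of scale, either way round below 0.2 rad), for 0.3 s.
At the end, for the whole second after the job is handed in: the pan rests sunk 50 to 62 mm; the pin's tip is 10 to 50 mm beyond the inner eyelet, within 12 mm of its axis, the pin lying along that axis within 0.2 rad; every weight present lies on the pan or in the tray; all at rest (all of step 2 and value of joint pan between 0.05 and 0.062 m and velocity of joint pan between -0.01 and 0.01 m/s and ((x of large1 in the frame of pan_centre between -0.085 and 0.085 m and y of large1 in the frame of pan_centre between -0.08 and 0.08 m and z of large1 in the frame of pan_centre between -0.006 and 0.075 m) or (x of large1 in the frame of tray between -0.093 and 0.093 m and y of large1 in the frame of tray between -0.083 and 0.083 m and z of large1 in the frame of tray between -0.002 and 0.075 m)) and linear speed of each of large1, large2, large3, small1, small2, small3, small4, pin below 0.03 m/s and ((x of large2 in the frame of pan_centre between -0.085 and 0.085 m and y of large2 in the frame of pan_centre between -0.08 and 0.08 m and z of large2 in the frame of pan_centre between -0.006 and 0.075 m) or (x of large2 in the frame of tray between -0.093 and 0.093 m and y of large2 in the frame of tray between -0.083 and 0.083 m and z of large2 in the frame of tray between -0.002 and 0.075 m)) and ((x of large3 in the frame of pan_centre between -0.085 and 0.085 m and y of large3 in the frame of pan_centre between -0.08 and 0.08 m and z of large3 in the frame of pan_centre between -0.006 and 0.075 m) or (x of large3 in the frame of tray between -0.093 and 0.093 m and y of large3 in the frame of tray between -0.083 and 0.083 m and z of large3 in the frame of tray between -0.002 and 0.075 m)) and ((x of small1 in the frame of pan_centre between -0.085 and 0.085 m and y of small1 in the frame of pan_centre between -0.08 and 0.08 m and z of small1 in the frame of pan_centre between -0.006 and 0.075 m) or (x of small1 in the frame of tray between -0.093 and 0.093 m and y of small1 in the frame of tray between -0.083 and 0.083 m and z of small1 in the frame of tray between -0.002 and 0.075 m)) and ((x of small2 in the frame of pan_centre between -0.085 and 0.085 m and y of small2 in the frame of pan_centre between -0.08 and 0.08 m and z of small2 in the frame of pan_centre between -0.006 and 0.075 m) or (x of small2 in the frame of tray between -0.093 and 0.093 m and y of small2 in the frame of tray between -0.083 and 0.083 m and z of small2 in the frame of tray between -0.002 and 0.075 m)) and ((x of small3 in the frame of pan_centre between -0.085 and 0.085 m and y of small3 in the frame of pan_centre between -0.08 and 0.08 m and z of small3 in the frame of pan_centre between -0.006 and 0.075 m) or (x of small3 in the frame of tray between -0.093 and 0.093 m and y of small3 in the frame of tray between -0.083 and 0.083 m and z of small3 in the frame of tray between -0.002 and 0.075 m)) and ((x of small4 in the frame of pan_centre between -0.085 and 0.085 m and y of small4 in the frame of pan_centre between -0.08 and 0.08 m and z of small4 in the frame of pan_centre between -0.006 and 0.075 m) or (x of small4 in the frame of tray between -0.093 and 0.093 m and y of small4 in the frame of tray between -0.083 and 0.083 m and z of small4 in the frame of tray between -0.002 and 0.075 m))); the robot touches nothing.
It fails at once if mug pushed more than 40 mm or tipped over (distance of mug from where it was at the start of the episode above 0.04 m or angle between mug's own z axis and vertical above 0.6 rad).
It fails at once if mouse pushed more than 40 mm or tipped over (distance of mouse from where it was at the start of the episode above 0.04 m or angle between mouse's own z axis and vertical above 0.6 rad).
It fails at once if pen pot pushed more than 40 mm or tipped over (distance of pen_pot from where it was at the start of the episode above 0.04 m or angle between pen_pot's own z axis and vertical above 0.6 rad).
Of large1, large2, large3 only 2 to 3 are there at a start; the rules pass over those that are not, and their reading is None.
Of small1, small2, small3, small4 only 3 to 4 are there at a start; the rules pass over those that are not, and their reading is None.
At some moment in a run one of large1, large2, large3, small1, small2, small3, small4 may be knocked a few centimetres aside while the robot is not near it.
Once in a run the grip may slacken for a moment while it holds something.
It also fails if it takes over 210 s, if anything falls off the work surface, if the arm or the gripper's body presses on something with over 40 N, if the wrist force passes 120 N, or if a joint passes its speed limit or range.

ROBOT

A 6-joint arm with a two-finger parallel gripper is mounted at the origin on the work surface. World frame = base frame: x ahead of the robot, y to its left, z up, the work surface at z = 0. Lengths are in m, angles in rad, forces in N, time in s.
With the tool pointing down it reaches from about 0.375 to 0.975 m from the base axis. Payload 3.8 kg.
Tool frame: the origin (TCP) lies midway between the tips of the shut fingers; the grasp point (between the pads) lies 19 mm behind it; x points along the fingers, y is the direction in which the jaws open and shut, and the axes are right-handed (so a half turn about x gives the same grasp; the last joint's range is limited). The gripper opens to 85 mm and grips with 20 to 120 N. Pads are 22 mm wide; open, the fingers measure 114 mm over their backs; the gripper's body (76 mm by 85 mm) begins 54 mm behind the grasp point. The pads swing forward as they close: fully open they stand 13 mm farther back than shut.
Start: joints at [-0.037, 0.264, 1.604, -0, 1.274, -0.037], TCP at [0.675, -0, 0.231] pointing down, gripper open.
Joint ranges: [-2.63, 2.63], [-0.94, 2.18], [0.31, 2.57], [-1.31, 4.45], [0, 2.66], [-2.55, 2.55]. Speed limits (rad/s): [2.57, 2.57, 3.14, 3.14, 3.14, 3.14].

INTERFACE

Orientations are given as a rotation vector (axis times angle).
In Python, from workcell import read_state, read_camera, get_calibration, finish_job gives the robot as it stands. The module is installed in compiled form; this text tells all that it offers.
- The arm moves only by the shell command python3 -m creep 'ROWS' [FORCE]. ROWS is JSON, a list of rows, each a list of 3 entries, a list of its own where there are three numbers: the closure in counts, from 0 (fully open) to 255 (shut), then the shift along the world's x, y, z in mm, then the turn about the world's z in rad. In form: [[hand, [tx, ty, tz], spin], ...]. A call has exactly 8 rows; each row shifts and turns the commanded pose from where the row before left it; what a row does not reach is not made up. A row lasts 1/12 s, in which the tool goes at most 41.7 mm and 7.16 degrees, less where a joint would pass 70% of its speed; a pose out of reach is approached as far as the arm can. A call is refused whole if a number of a shift passes 41.7 or a number of a turn 0.125, either way. A call with a gripper value outside its range is refused whole. The fingers move at their own pace and stop on an object; FORCE is the grip in N (left out, the last holds). Time passes only in rows, so rows that do not move let the fingers close, or fill a call up. It gives the time, the measured TCP pose, the force and the opening at its end, in the units of the state.
- read_state(): the state, without advancing time (a new reading comes with each control period).
- read_camera(name): name is "scene" or "side" or "wrist"; returns (picture, depth): 384x512x3 uint8, blue, green, red; 384x512 float32, m along the optical axis (not along the pixel's ray), 0 where there is no reading.
- get_calibration(name): a dict with "K" (3x3 intrinsics, pixels), "eye" and "orientation" of the camera in the world. Camera axes: x right, y down, z forward; pixel columns grow to the right and rows downward; lengths in m; the calibration is good to about 2 mm. A picture is of the moment at which its call begins: read the wrist's pose just before it. get_calibration takes no time and is no camera call; for the wrist camera it gives the pose at the moment of the call.
- finish_job(): hands the job in, once; it reports no verdict.
The state is a dict: "time": time; "q": joint angles; "joint_vel": joint speeds; "joint_torque": joint torques, N m; "tool_pos": TCP position; "tcp_rot": TCP orientation; "wrist_force": force on the tool from outside, world axes, zero at the start; "torque": the same for the moment, N m; "width": opening from 0.0 (shut) to 1.0 (fully open).
Only numpy, scipy, OpenCV 4.12 (cv2) and the standard library are available. Lean on these libraries where they do the work, as an engineer would, in place of code of your own. Each camera call takes 0.05 s, during which the arm holds its last target.

## Working session

There is one attempt and no reset: what is moved stays moved. The work goes in short steps, Python scripts to look and compute and a shell command to move; the robot and the scene stay as the last step left them, time stands still between calls to the robot, and variables do not carry over. Pictures are saved under pics/ and viewed, and the job is handed in when it is done.

```bash
mkdir -p pics; cat > h.py <<'E'
import numpy as np, cv2
from workcell import *
from scipy.spatial.transform import Rotation as R
def cal(n):
    c=get_calibration(n);K=np.array(c["K"]);o=np.array(c["orientation"])
    M=o if o.shape==(3,3) else R.from_rotvec(o).as_matrix() if o.size==3 else R.from_quat(o).as_matrix()
    return K,np.array(c["eye"]),M
def cloud(n,save=None):
    K,e,M=cal(n);p,d=read_camera(n)
    v,u=np.mgrid[0:d.shape[0],0:d.shape[1]]
    c=np.stack([(u-K[0,2])/K[0,0]*d,(v-K[1,2])/K[1,1]*d,d],-1)
    W=c@M.T+e; W[d==0]=np.nan
    if save: cv2.imwrite('pics/'+save,p)
    return p,d,W
E
python3 - <<'E'
from h import *
print(read_state())
for n in ["scene","side","wrist"]:
    print(get_calibration(n))
    p,d,W=cloud(n,n+'0.png'); np.savez('/tmp/'+n,p=p,W=W)
E
```

```text
{'time': 0.0, 'q': array([-3.68878672e-02,  2.64753312e-01,  1.60535772e+00, -7.39008730e-06,
        1.27371900e+00, -3.68767569e-02]), 'joint_vel': array([-1.15478758e-03,  5.10052447e-04, -3.27313163e-05,  9.79245099e-04,
       -1.17194391e-03,  9.69529079e-04]), 'joint_torque': array([ 6.10465631e-04, -5.15121067e+01, -3.67308676e+01, -4.07824507e-05,
        1.31324201e-02,  1.46811578e-05]), 'tool_pos': array([6.74270787e-01, 3.07930138e-05, 2.29970726e-01]), 'tcp_rot': array([ 1.20820365,  1.21089743, -1.210817  ]), 'wrist_force': array([ 0.2844257 , -0.07811186,  0.22445596]), 'torque': array([0.04991042, 0.00595186, 0.00866871]), 'width': 1.0044811994881422}
{'K': array([[486.87436446,   0.        , 253.02251125],
       [  0.        , 486.87436446, 193.55790365],
       [  0.        ,   0.        ,   1.        ]]), 'eye': array([ 1.08163555, -1.01790887,  0.90883922]), 'orientation': array([-2.13787466, -0.54568996,  0.25399288])}
{'K': array([[458.63781473,   0.        , 257.65600878],
       [  0.        , 458.63781473, 194.5238696 ],
       [  0.        ,   0.        ,   1.        ]]), 'eye': array([ 0.10677623, -0.56659155,  0.97146126]), 'orientation': array([-2.32903056,  0.86076236, -0.32808792])}
{'K': array([[268.30540479,   0.        , 253.85605467],
       [  0.        , 268.30540479, 195.86322737],
       [  0.        ,   0.        ,   1.        ]]), 'eye': array([0.67429651, 0.07790025, 0.37245549]), 'orientation': array([ 2.83372005e+00, -1.37429070e-03, -2.31799498e-03])}
```

View pics/scene0.png

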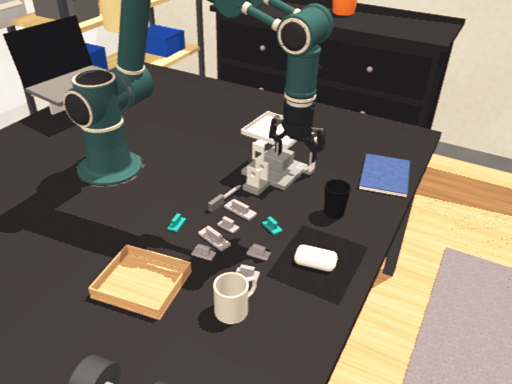

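View pics/side0.png

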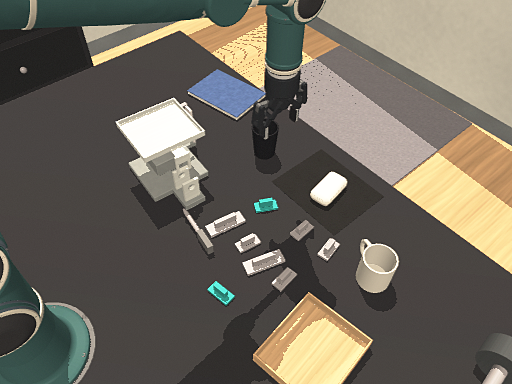

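View pics/wrist0.png

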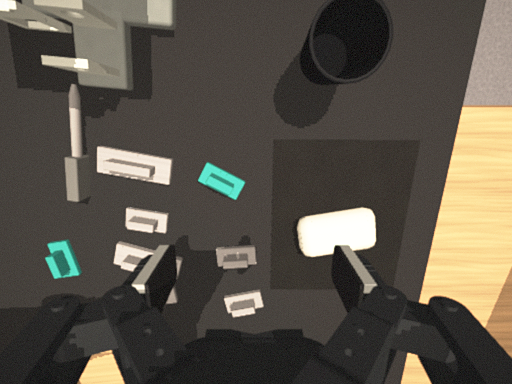

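Two larges (side pixels (225,223) and (264,262)) and four smalls ((247,242), (302,231), (328,249), (285,279)). There are two turquoise look-alikes, at (265,205) and (221,292), to leave alone. Next I measure.

```bash
cat > seg.py <<'E'
from h import *
def seg(p,W,zmin=0.004,zmax=0.05,roi=(0.3,0.95,-0.65,0.4),amin=40):
    m=(W[...,2]>zmin)&(W[...,2]<zmax)&(W[...,0]>roi[0])&(W[...,0]<roi[1])&(W[...,1]>roi[2])&(W[...,1]<roi[3])
    m=m.astype(np.uint8)
    n,l,s,c=cv2.connectedComponentsWithStats(m,connectivity=4)
    out=[]
    for i in range(1,n):
        if s[i,4]<amin: continue
        q=W[l==i]; hsv=cv2.cvtColor(p,cv2.COLOR_BGR2HSV)[l==i].mean(0)
        (cx,cy),(a,b),an=cv2.minAreaRect((q[:,:2]*1000).astype(np.float32))
        if a<b: a,b,an=b,a,an+90
        an=(an+90)%180-90
        print('px',c[i].round(),'n',s[i,4],'xy %.0f %.0f size %.0f %.0f ang %.0f ztop %.0f'%(cx,cy,a,b,an,np.percentile(q[:,2],98)*1000),'hsv',hsv.round())
E
python3 - <<'E'
from seg import *
for n in ["scene","side","wrist"]:
    f=np.load('/tmp/'+n+'.npz'); print(n); seg(f['p'],f['W'])
p=cv2.imread('pics/side0.png'); cv2.imwrite('pics/c1.png',cv2.resize(p[80:360,100:420],None,fx=2.4,fy=2.1,interpolation=cv2.INTER_CUBIC))
E
```

```text
scene
px [278. 175.] n 1256 xy 530 219 size 259 132 ang 70 ztop 48 hsv [ 18.  32. 166.]
px [249. 167.] n 76 xy 432 219 size 83 30 ang 84 ztop 21 hsv [ 18.  34. 150.]
px [383. 183.] n 762 xy 855 360 size 152 103 ang 10 ztop 17 hsv [104.  98. 193.]
px [221. 198.] n 228 xy 441 31 size 150 20 ang 84 ztop 31 hsv [ 12.  36. 148.]
px [240. 208.] n 312 xy 512 2 size 102 39 ang -8 ztop 33 hsv [ 10.  32. 203.]
px [335. 210.] n 241 xy 771 117 size 64 30 ang 19 ztop 49 hsv [117.  16.  24.]
px [177. 222.] n 157 xy 382 -143 size 63 30 ang -80 ztop 30 hsv [ 86. 179. 193.]
px [228. 224.] n 172 xy 517 -80 size 61 31 ang 1 ztop 30 hsv [ 10.  34. 197.]
px [272. 225.] n 164 xy 632 -19 size 59 32 ang -31 ztop 31 hsv [ 86. 178. 182.]
px [215. 237.] n 356 xy 511 -147 size 105 38 ang -15 ztop 32 hsv [ 10.  36. 186.]
px [259. 251.] n 214 xy 649 -138 size 59 33 ang 3 ztop 31 hsv [  9.  39. 164.]
px [141. 281.] n 2028 xy 434 -380 size 215 175 ang 8 ztop 35 hsv [ 16. 126. 216.]
px [204. 251.] n 206 xy 519 -212 size 60 33 ang 10 ztop 30 hsv [  9.  39. 164.]
px [316. 257.] n 809 xy 796 -92 size 109 63 ang 10 ztop
[... 3067 characters left out ...]
900 xy 627 -16 size 60 30 ang -28 ztop 31 hsv [ 84. 151. 214.]
px [145. 220.] n 839 xy 514 -75 size 60 31 ang -10 ztop 31 hsv [ 16.  33. 218.]
px [336. 231.] n 2944 xy 791 -87 size 110 59 ang 10 ztop 35 hsv [ 28.  11. 251.]
px [ 61. 260.] n 887 xy 379 -140 size 60 31 ang -80 ztop 30 hsv [ 84. 154. 181.]
px [129. 255.] n 658 xy 488 -136 size 56 36 ang -16 ztop 32 hsv [ 16.  33. 218.]
px [236. 256.] n 767 xy 645 -135 size 60 30 ang 4 ztop 31 hsv [ 14.  42. 157.]
px [178. 264.] n 63 xy 556 -155 size 33 8 ang 87 ztop 11 hsv [ 14.  42. 151.]
px [172. 297.] n 99 xy 542 -209 size 30 15 ang 68 ztop 9 hsv [ 14.  42. 161.]
px [243. 303.] n 716 xy 656 -219 size 60 31 ang 13 ztop 31 hsv [ 16.  36. 206.]
```

View pics/c1.png

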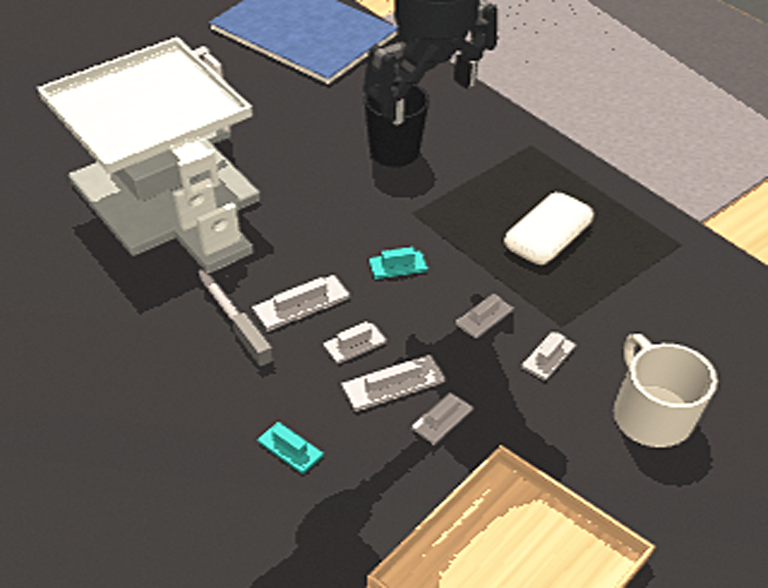

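```bash
python3 - <<'E'
from seg import *
for n in ["scene","side"]:
    f=np.load('/tmp/'+n+'.npz'); p,W=f['p'],f['W']
    print(n)
    seg(p,W,0.150,0.185,(0.3,0.64,0.05,0.45))
    seg(p,W,0.045,0.088,(0.38,0.62,0.05,0.2))
    seg(p,W,0.013,0.04,(0.38,0.62,0.05,0.35))
    # foot region
    seg(p,W,0.028,0.04,(0.3,0.6,-0.5,-0.25),20)
    m=(W[...,2]>.155)&(W[...,2]<.19)&(W[...,0]<.62)&(W[...,1]>.08)
    print(np.percentile(W[m][:,2],[5,25,50,75,95,99]))
p=cv2.imread('pics/side0.png'); cv2.imwrite('pics/c2.png',cv2.resize(p[90:220,105:215],None,fx=4.5,fy=4.5,interpolation=cv2.INTER_CUBIC))
p=cv2.imread('pics/scene0.png'); cv2.imwrite('pics/c3.png',cv2.resize(p[100:220,190:330],None,fx=4.5,fy=4.5,interpolation=cv2.INTER_CUBIC))
E
```

```text
scene
px [260. 129.] n 669 xy 451 239 size 221 107 ang -68 ztop 171 hsv [ 21.  17. 241.]
px [280. 129.] n 50 xy 513 269 size 65 22 ang -70 ztop 162 hsv [ 15.   7. 248.]
px [288. 142.] n 119 xy 565 201 size 71 42 ang 88 ztop 171 hsv [ 18.  20. 228.]
px [257. 170.] n 271 xy 494 146 size 67 49 ang 87 ztop 85 hsv [ 19.  36. 213.]
px [278. 175.] n 918 xy 539 215 size 254 110 ang 72 ztop 38 hsv [ 19.  31. 174.]
px [249. 166.] n 67 xy 432 221 size 79 30 ang 84 ztop 22 hsv [ 18.  34. 151.]
px [234. 189.] n 40 xy 448 78 size 55 15 ang -89 ztop 21 hsv [ 10.  35. 189.]
px [141. 277.] n 627 xy 444 -379 size 194 175 ang 8 ztop 37 hsv [ 18. 117. 229.]
[0.1564516  0.16003898 0.16905321 0.17668896 0.18693979 0.18963111]
side
px [160. 130.] n 3384 xy 511 239 size 201 194 ang 85 ztop 173 hsv [ 22.  12. 240.]
px [180. 176.] n 134 xy 494 170 size 46 12 ang -8 ztop 86 hsv [ 22.  36. 188.]
px [190. 186.] n 207 xy 489 121 size 45 13 ang -2 ztop 87 hsv [ 21.  35. 194.]
px [194. 163.] n 345 xy 573 235 size 141 52 ang 70 ztop 24 hsv [ 23.  28. 180.]
px [162. 182.] n 1405 xy 463 222 size 243 106 ang -88 ztop 38 hsv [ 23.  28. 152.]
px [188. 216.] n 78 xy 446 79 size 57 12 ang 82 ztop 24 hsv [ 14.  32. 186.]
px [312. 337.] n 666 xy 441 -379 size 193 170 ang 8 ztop 38 hsv [ 20. 104. 221.]
[0.157391   0.15903892 0.16037735 0.16225528 0.17127781 0.17345089]
```

View pics/c2.png

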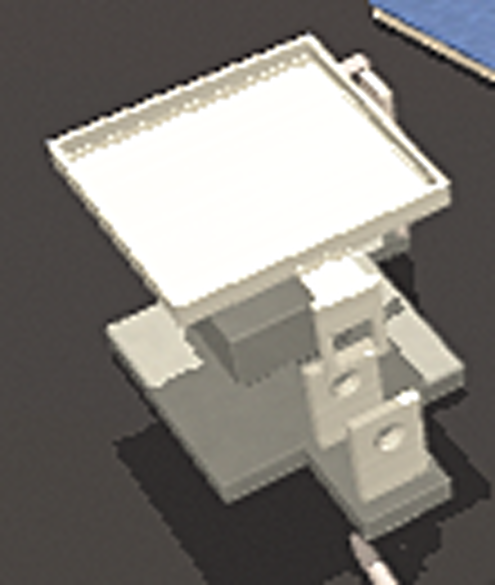

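View pics/c3.png

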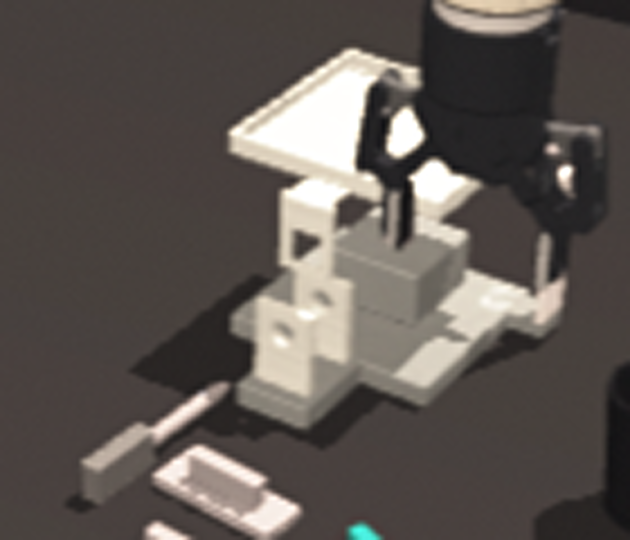

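```bash
python3 - <<'E'
from seg import *
f=np.load('/tmp/side.npz');p,W=f['p'],f['W']
# pan interior+rim
x,y,z=W[...,0],W[...,1],W[...,2]
m=(z>.166)&(z<.18)&(x>.3)&(x<.64)&(y>.08)&(y<.45)
q=W[m]; 
from scipy.optimize import minimize
print(cv2.minAreaRect((q[:,:2]*1000).astype(np.float32)),len(q))
m=(z>.157)&(z<.164)&(x>.3)&(x<.64)&(y>.08)&(y<.45)
n,l,s,c=cv2.connectedComponentsWithStats(m.astype(np.uint8),connectivity=4);i=1+np.argmax(s[1:,4])
e=cv2.erode((l==i).astype(np.uint8),np.ones((3,3)))>0
print(cv2.minAreaRect((W[e][:,:2]*1000).astype(np.float32)),e.sum())
# outer lug faces: vertical faces pts z .045-.08
for n in ['scene','side']:
    f=np.load('/tmp/'+n+'.npz');W=f['W'];x,y,z=W[...,0],W[...,1],W[...,2]
    m=(z>.035)&(z<.083)&(x>.45)&(x<.54)&(y>.09)&(y<.135)
    q=W[m]; print(n,len(q)); 
    d=(y>.09)&m
    r=cv2.fitLine((q[:,:2]*1000).astype(np.float32),cv2.DIST_HUBER,0,.01,.01).ravel(); print(r, np.degrees(np.arctan2(r[1],r[0])), q[:,0].min(),q[:,0].max())
    m=(z>.0845)&(z<.0885)&(x>.4)&(x<.6)&(y>.08)&(y<.2)
    seg(f['p'],W,.083,.089,(.4,.6,.08,.2),8)
E
```

```text
((501.87445068359375, 256.22479248046875), (166.5435333251953, 171.78456115722656), 85.0537109375) 496
((506.1197204589844, 264.177001953125), (140.46267700195312, 157.32525634765625), 84.00371551513672) 1499
scene 165
[ 9.9635673e-01 -8.5283577e-02  4.9295367e+02  1.1954207e+02] -4.8923316 0.4698889213403076 0.5175211278637741
side 201
[ 9.94958878e-01 -1.00283846e-01  4.88905457e+02  1.18510880e+02] -5.7555156 0.46690442754304645 0.5126085491296714
px [183. 167.] n 19 xy 504 170 size 20 8 ang -9 ztop 88 hsv [ 22.  37. 213.]
px [174. 172.] n 10 xy 477 172 size 10 9 ang 3 ztop 88 hsv [ 21.  37. 208.]
px [189. 181.] n 46 xy 490 122 size 43 11 ang -6 ztop 88 hsv [ 19.  30. 217.]
```

Scale: pan centre about (503,257) mm, yaw −5.5°; the outer lug face at (490,118.5) agrees with the given offsets. Start with the large at (510,5), yaw −10°.

```bash
python3 -m creep '[[110,[-20,0,-12],0.12],[110,[-20,0,-12],0.12],[110,[-20,0,-12],0.12],[110,[-20,0,-12],0.12],[110,[-20,1,-12],0.12],[110,[-20,1,-12],0.12],[110,[-20,1,-12],0.12],[110,[-24,1,-12],0.12]]' 60
python3 -m creep '[[130,[0,1,0],0.11],[130,[0,0,0],0.11],[130,[0,0,0],0.11],[130,[0,0,0],0.11],[130,[0,0,0],0],[130,[0,0,0],0],[130,[0,0,0],0],[130,[0,0,0],0]]'
python3 - <<'E'
from seg import *
s=read_state();print(s['tool_pos'],s['width'],s['q']);print(R.from_rotvec(s['tcp_rot']).as_matrix().round(3))
p,d,W=cloud('wrist','w1.png');seg(p,W)
E
```

```text
time: 0.82
tool_pos: [0.5103, 0.004, 0.1346]
tcp_rot: [0.474, 1.518, -0.474]
wrist_force: [0.4, -1.3, -0.1]
width: 0.569
time: 1.48
tool_pos: [0.511, 0.005, 0.1352]
tcp_rot: [0.136, 1.567, -0.136]
wrist_force: [0.4, 0.1, -0.3]
width: 0.49
[0.51095675 0.00500028 0.13520487] 0.49023250363753723 [-3.89654559e-02  3.63856343e-02  2.05035514e+00  3.68075047e-06
  1.05501484e+00 -1.43713816e+00]
[[-0.     0.172  0.985]
 [ 0.     0.985 -0.172]
 [-1.    -0.    -0.   ]]
px [443. 126.] n 13831 xy 502 179 size 181 153 ang 5 ztop 46 hsv [ 23.  34. 165.]
px [74. 79.] n 2369 xy 378 -141 size 61 30 ang -81 ztop 31 hsv [ 85. 147. 195.]
px [262. 113.] n 2478 xy 439 35 size 150 16 ang 81 ztop 31 hsv [ 17.  35. 214.]
px [254. 182.] n 3199 xy 508 6 size 100 36 ang -10 ztop 33 hsv [ 20.  18. 242.]
px [491. 172.] n 794 xy 532 238 size 43 26 ang -15 ztop 33 hsv [ 23.  34. 145.]
px [116. 206.] n 3175 xy 508 -144 size 100 37 ang -17 ztop 33 hsv [ 17.  28. 220.]
px [179. 202.] n 1530 xy 514 -77 size 60 30 ang -10 ztop 31 hsv [ 18.  24. 232.]
px [ 58. 225.] n 1851 xy 515 -209 size 60 31 ang 7 ztop 31 hsv [ 17.  29. 218.]
px [  2. 237.] n 44 xy 517 -282 size 11 3 ang 16 ztop 11 hsv [ 15. 119. 213.]
px [252. 284.] n 1171 xy 627 -17 size 60 30 ang -28 ztop 31 hsv [ 85. 148. 210.]
px [ 81. 311.] n 87 xy 628 -229 size 29 8 ang -64 ztop 9 hsv [ 17.  34. 205.]
px [ 15. 348.] n 1188 xy 652 -320 size 52 12 ang 49 ztop 48 hsv [ 19.  55. 182.]
px [160. 333.] n 50 xy 664 -135 size 20 7 ang -31 ztop 31 hsv [ 18.  30. 220.]
px [373. 370.] n 226 xy 753 109 size 29 5 ang -8 ztop 49 hsv [74. 33. 32.]
```

View pics/w1.png

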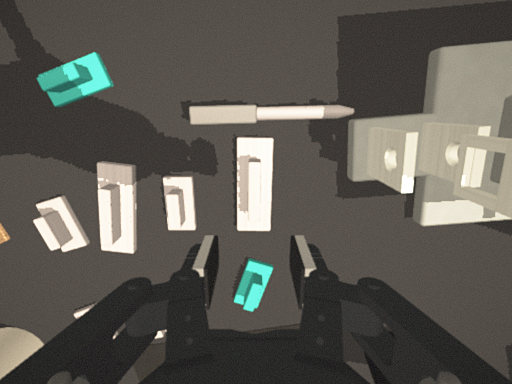

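```bash
python3 -m creep '[[130,[-3,1,-25],0],[130,[0,0,-25],0],[130,[0,0,-25],0],[130,[0,0,-25],0],[130,[0,0,-15],0],[130,[0,0,-7],0],[130,[0,0,0],0],[130,[0,0,0],0]]' 60
python3 -m creep '[[255,[0,0,0],0],[255,[0,0,0],0],[255,[0,0,0],0],[255,[0,0,0],0],[255,[0,0,0],0],[255,[0,0,0],0],[255,[0,0,0],0],[255,[0,0,0],0]]' 60
```

```text
time: 2.2
tool_pos: [0.5083, 0.006, 0.0135]
tcp_rot: [0.134, 1.567, -0.134]
wrist_force: [0.3, 0.2, -0.1]
width: 0.493
time: 2.87
tool_pos: [0.5096, 0.0059, 0.015]
tcp_rot: [0.134, 1.564, -0.134]
wrist_force: [-0.8, -0.5, 6.3]
width: 0.124
```

```bash
python3 -m creep '[[255,[0,0,10],0],[255,[0,0,25],0],[255,[0,0,35],0],[255,[0,0,35],0],[255,[0,5,35],0],[255,[0,15,35],0],[255,[0,25,30],0],[255,[0,35,5],0]]' 100
python3 -m creep '[[255,[0,38,0],0.02],[255,[0,38,0],0.02],[255,[0,38,0],0.02],[255,[0,38,0],0.02],[255,[0,33,0],0],[255,[0,22,0],0],[255,[0,12,0],0],[255,[0,0,0],0]]'
python3 - <<'E'
from h import *
s=read_state();print(s['tool_pos'],s['width'],s['wrist_force'])
p,d,W=cloud('side','s2.png')
E
```

```text
time: 3.53
tool_pos: [0.511, 0.0855, 0.2303]
tcp_rot: [0.137, 1.556, -0.136]
wrist_force: [2.7, 0.4, -3.1]
width: 0.112
time: 4.2
tool_pos: [0.507, 0.307, 0.2226]
tcp_rot: [0.069, 1.571, -0.069]
wrist_force: [-0.4, 0.1, -3.7]
width: 0.113
[0.50696127 0.30704007 0.22261724] 0.11255800609661216 [-0.39566227  0.12810479 -3.72967043]
```

View pics/s2.png

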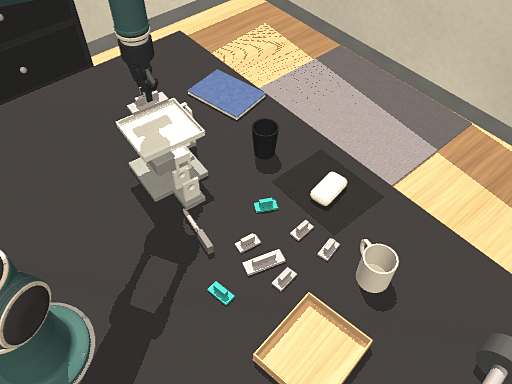

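```bash
python3 -m creep '[[255,[1,-2,-12],0],[255,[0,0,-14],0],[255,[0,0,-12],0],[255,[0,0,-8],0],[255,[0,0,-6],0],[255,[0,0,-4],0],[255,[0,0,-4],0],[255,[0,0,-4],0]]'
python3 -m creep '[[160,[0,0,0],0],[160,[0,0,0],0],[160,[0,0,0],0],[160,[0,0,0],0],[160,[0,0,0],0],[160,[0,0,15],0],[160,[0,0,35],0],[160,[0,0,30],0]]'
python3 - <<'E'
from h import *
s=read_state();print(s['tool_pos'],s['width'],s['wrist_force'])
E
```

```text
time: 4.92
tool_pos: [0.5094, 0.3028, 0.1597]
tcp_rot: [0.072, 1.569, -0.071]
wrist_force: [-0.7, -1.3, -0.9]
width: 0.113
time: 5.58
tool_pos: [0.5082, 0.3027, 0.2394]
tcp_rot: [0.07, 1.572, -0.072]
wrist_force: [0.1, 0.5, 0.5]
width: 0.375
[0.50822145 0.30268836 0.23937635] 0.37538664100855507 [0.12985274 0.51835421 0.49149777]
```

```bash
python3 -m creep '[[130,[0,-25,0],0],[130,[0,-40,0],0],[130,[0,-40,0],0],[130,[0,-40,0],-0.05],[130,[0,-40,0],-0.05],[130,[0,-40,0],-0.05],[130,[0,-40,-10],-0.04],[130,[0,-40,-20],0]]'
python3 -m creep '[[130,[0,-40,-30],0],[130,[0,-40,-30],0],[130,[-1,-38,-30],0],[130,[0,-25,-15],0],[130,[0,0,0],0],[130,[0,0,0],0],[130,[0,0,0],0],[130,[0,0,0],0]]'
python3 - <<'E'
from seg import *
s=read_state();print(s['tool_pos'],s['width'],s['tcp_rot'])
p,d,W=cloud('wrist','w3.png');seg(p,W,roi=(.35,.95,-.3,.1))
p,d,W=cloud('side','s3.png');
x,y,z=W[...,0],W[...,1],W[...,2]
m=(z>.1)&(z<.2)&(x>.43)&(x<.57)&(y>.19)&(y<.26)
print(np.percentile(z[m],[5,20,50,80,95]))
E
```

```text
time: 6.25
tool_pos: [0.511, -0.0013, 0.2137]
tcp_rot: [0.222, 1.552, -0.221]
wrist_force: [0.9, 0.5, 0.3]
width: 0.492
time: 6.92
tool_pos: [0.5092, -0.123, 0.1212]
tcp_rot: [0.22, 1.557, -0.22]
wrist_force: [0.2, -0.3, -0.1]
width: 0.491
[ 0.5092353  -0.12296879  0.12117956] 0.4914390035204857 [ 0.21962966  1.55730301 -0.21958934]
px [191.  58.] n 2691 xy 378 -142 size 60 30 ang -81 ztop 31 hsv [ 85. 149. 216.]
px [398.  70.] n 3197 xy 438 30 size 141 16 ang 81 ztop 31 hsv [ 17.  39. 189.]
px [ 61. 184.] n 4208 xy 453 -290 size 145 20 ang 0 ztop 35 hsv [ 16. 118. 169.]
px [233. 193.] n 3453 xy 508 -144 size 100 36 ang -17 ztop 33 hsv [ 16.  30. 225.]
px [299. 182.] n 1777 xy 514 -77 size 60 30 ang -10 ztop 31 hsv [ 16.  30. 218.]
px [174. 219.] n 1696 xy 515 -210 size 60 30 ang 7 ztop 31 hsv [ 16.  33. 215.]
px [379. 261.] n 1266 xy 626 -17 size 58 31 ang -28 ztop 30 hsv [ 84. 153. 172.]
px [275. 303.] n 1225 xy 645 -136 size 61 30 ang 4 ztop 31 hsv [ 16.  34. 208.]
px [213. 320.] n 232 xy 647 -212 size 34 11 ang 12 ztop 15 hsv [ 16.  34. 214.]
px [349. 362.] n 102 xy 746 -69 size 25 5 ang 30 ztop 25 hsv [ 20.  50. 202.]
[0.13532205 0.1367308  0.13799633 0.13942145 0.14076796]
```

View pics/s3.png

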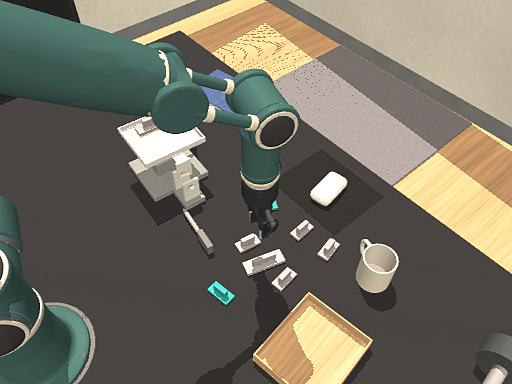

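```bash
python3 -m creep '[[130,[-1,-10,-15],-0.015],[130,[0,-11,-25],0],[130,[0,0,-25],0],[130,[0,0,-25],0],[130,[0,0,-13],0],[130,[0,0,-5],0],[130,[0,0,0],0],[130,[0,0,0],0]]' 60
python3 -m creep '[[255,[0,0,0],0],[255,[0,0,0],0],[255,[0,0,0],0],[255,[0,0,0],0],[255,[0,0,0],0],[255,[0,0,0],0],[255,[0,0,0],0],[255,[0,0,0],0]]' 80
```

```text
time: 7.68
tool_pos: [0.5081, -0.1443, 0.0128]
tcp_rot: [0.231, 1.557, -0.231]
wrist_force: [0.0, -0.2, -0.1]
width: 0.493
time: 8.35
tool_pos: [0.5086, -0.1448, 0.0136]
tcp_rot: [0.232, 1.555, -0.232]
wrist_force: [-0.7, 2.0, 6.5]
width: 0.121
```

```bash
python3 -m creep '[[255,[0,0,10],0],[255,[0,0,25],0],[255,[0,0,35],0],[255,[0,5,35],0],[255,[0,15,35],0],[255,[0,25,30],0],[255,[0,30,20],0],[255,[0,35,10],0]]' 100
python3 -m creep '[[255,[-2,36,0],0.04],[255,[-2,36,0],0.04],[255,[-2,36,0],0.04],[255,[-2,36,0],0.04],[255,[-2,36,0],0.038],[255,[0,36,0],0],[255,[0,20,0],0],[255,[0,7,0],0]]'
```

```text
time: 9.02
tool_pos: [0.5085, -0.0349, 0.2162]
tcp_rot: [0.233, 1.552, -0.234]
wrist_force: [2.2, -0.5, -3.6]
width: 0.119
time: 9.68
tool_pos: [0.496, 0.2113, 0.2116]
tcp_rot: [0.075, 1.571, -0.074]
wrist_force: [0.2, 0.1, -4.4]
width: 0.114
```

```bash
python3 -m creep '[[255,[2,-2,-12],0],[255,[0,0,-16],0],[255,[0,0,-14],0],[255,[0,0,-10],0],[255,[0,0,-7],0],[255,[0,0,-5],0],[255,[0,0,-5],0],[255,[0,0,-3],0]]'
python3 -m creep '[[160,[0,0,0],0],[160,[0,0,0],0],[160,[0,0,0],0],[160,[0,0,0],0],[160,[0,0,0],0],[160,[0,0,15],0],[160,[0,0,35],0],[160,[0,0,30],0]]'
python3 -m creep '[[130,[0,-25,0],0],[130,[0,-40,0],0],[130,[0,-40,0],0],[130,[0,-40,0],0],[130,[2,-40,0],0],[130,[2,-40,-20],-0.025],[130,[2,-30,-30],-0.025],[130,[2,-15,-20],-0.025]]'
python3 - <<'E'
from seg import *
s=read_state();print(s['tool_pos'],s['width'],s['tcp_rot'])
p,d,W=cloud('side','s4.png');
x,y,z=W[...,0],W[...,1],W[...,2]
m=(z>.08)&(z<.2)&(x>.45)&(x<.57)&(y>.24)&(y<.265)
print(np.percentile(z[m],[5,20,50,80,95]))
p,d,W=cloud('wrist','w4.png');seg(p,W,roi=(.35,.95,-.3,.1))
E
```

```text
time: 10.35
tool_pos: [0.4994, 0.2058, 0.1398]
tcp_rot: [0.077, 1.569, -0.078]
wrist_force: [-0.1, -1.6, -2.2]
width: 0.111
time: 11.02
tool_pos: [0.4983, 0.2062, 0.2201]
tcp_rot: [0.076, 1.572, -0.077]
wrist_force: [0.9, 0.1, 0.4]
width: 0.373
time: 11.68
tool_pos: [0.5069, -0.0636, 0.1513]
tcp_rot: [0.137, 1.565, -0.139]
wrist_force: [-0.5, 0.2, -0.8]
width: 0.489
[ 0.50694146 -0.06357417  0.15128198] 0.48862610719708116 [ 0.13744251  1.56478483 -0.13943484]
[0.11233174 0.11383541 0.11515255 0.11652086 0.11793295]
px [153.  76.] n 2100 xy 378 -142 size 60 30 ang -81 ztop 31 hsv [ 86. 140. 235.]
px [332. 107.] n 2236 xy 438 30 size 141 16 ang 81 ztop 31 hsv [ 19.  30. 224.]
px [ 32. 184.] n 3364 xy 453 -290 size 144 20 ang 0 ztop 35 hsv [ 17. 112. 206.]
px [244. 195.] n 1399 xy 513 -77 size 60 29 ang -10 ztop 31 hsv [ 20.  19. 239.]
px [128. 217.] n 1520 xy 515 -210 size 60 31 ang 7 ztop 31 hsv [ 19.  24. 228.]
px [326. 259.] n 62 xy 609 5 size 16 8 ang 17 ztop 9 hsv [ 86. 145. 225.]
px [220. 305.] n 801 xy 645 -132 size 60 21 ang 4 ztop 31 hsv [ 19.  23. 230.]
px [159. 336.] n 115 xy 673 -218 size 24 10 ang -16 ztop 31 hsv [ 18.  31. 209.]
```

View pics/s4.png

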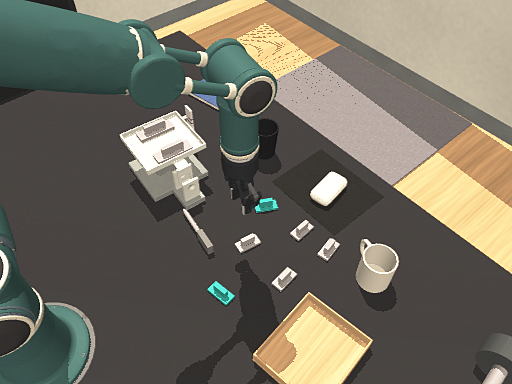

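```bash
python3 -m creep '[[130,[3,-8,-20],0],[130,[3,-5,-30],0],[130,[0,0,-30],0],[130,[0,0,-30],0],[130,[0,0,-20],0],[130,[0,0,-9],0],[130,[0,0,0],0],[130,[0,0,0],0]]' 60
python3 -m creep '[[255,[0,0,0],0],[255,[0,0,0],0],[255,[0,0,0],0],[255,[0,0,0],0],[255,[0,0,0],0],[255,[0,0,0],0],[255,[0,0,0],0],[255,[0,0,0],0]]' 60
```

```text
time: 12.45
tool_pos: [0.514, -0.0728, 0.0138]
tcp_rot: [0.135, 1.565, -0.135]
wrist_force: [-0.2, 0.7, 1.0]
width: 0.491
time: 13.12
tool_pos: [0.5151, -0.0737, 0.0151]
tcp_rot: [0.135, 1.562, -0.136]
wrist_force: [0.5, -1.1, 5.9]
width: 0.124
```

```bash
python3 -m creep '[[255,[0,0,10],0],[255,[0,0,25],0],[255,[0,0,35],0],[255,[0,5,35],0],[255,[0,15,35],0],[255,[0,25,30],0],[255,[0,30,20],0],[255,[0,35,10],0]]' 80
python3 -m creep '[[255,[-3,36,0],0.02],[255,[-3,36,0],0.02],[255,[-3,36,0],0.02],[255,[-3,36,0],0.018],[255,[0,36,0],0],[255,[0,25,0],0],[255,[0,12,0],0],[255,[0,4,0],0]]'
```

```text
time: 13.78
tool_pos: [0.5148, 0.0369, 0.218]
tcp_rot: [0.138, 1.559, -0.137]
wrist_force: [1.7, -0.8, -0.4]
width: 0.116
time: 14.45
tool_pos: [0.5005, 0.2595, 0.2132]
tcp_rot: [0.073, 1.569, -0.072]
wrist_force: [0.3, 0.2, -2.4]
width: 0.116
```

```bash
python3 -m creep '[[255,[2,-3,-15],0],[255,[0,0,-20],0],[255,[0,0,-18],0],[255,[0,0,-12],0],[255,[0,0,-9],0],[255,[0,0,-6],0],[255,[0,0,-5],0],[255,[0,0,-4],0]]'
python3 -m creep '[[160,[0,0,0],0],[160,[0,0,0],0],[160,[0,0,0],0],[160,[0,0,0],0],[160,[0,0,0],0],[160,[0,0,15],0],[160,[0,0,35],0],[160,[0,0,40],0]]'
python3 -m creep '[[130,[0,-25,0],0],[130,[0,-40,0],0],[130,[0,-40,0],0],[130,[0,-40,0],0],[130,[2,-40,0],0],[130,[0,-40,-10],0],[130,[0,-40,-20],0],[130,[0,-25,-20],0]]'
python3 -m creep '[[130,[0,-25,0],0.05],[130,[0,-30,-10],0.05],[130,[0,-30,-10],0.05],[130,[0,-20,-10],0.05],[130,[0,0,0],0],[130,[0,0,0],0],[130,[0,0,0],0],[130,[0,0,0],0]]'
python3 - <<'E'
from seg import *
s=read_state();print(s['tool_pos'],s['width'],s['tcp_rot'])
for k in range(2):
  p,d,W=cloud('side','s5.png');
  x,y,z=W[...,0],W[...,1],W[...,2]
  m=(z>.08)&(z<.2)&(x>.45)&(x<.57)&(y>.225)&(y<.235)
  print(np.percentile(z[m],[5,20,50,80,95]))
p,d,W=cloud('wrist','w5.png');seg(p,W,roi=(.35,.95,-.3,.1))
p=cv2.imread('pics/side0.png')
p=cv2.imread('pics/s5.png'); cv2.imwrite('pics/c5.png',cv2.resize(p[90:270,105:265],None,fx=3.3,fy=3.3,interpolation=cv2.INTER_CUBIC))
E
```

```text
time: 15.12
tool_pos: [0.5034, 0.2544, 0.1241]
tcp_rot: [0.075, 1.569, -0.075]
wrist_force: [-1.7, -1.4, 0.4]
width: 0.112
time: 15.78
tool_pos: [0.5008, 0.2538, 0.2118]
tcp_rot: [0.072, 1.575, -0.077]
wrist_force: [1.2, 0.5, -1.0]
width: 0.376
time: 16.45
tool_pos: [0.5061, -0.0357, 0.1665]
tcp_rot: [0.074, 1.565, -0.076]
wrist_force: [-0.1, 1.0, -0.1]
width: 0.489
time: 17.12
tool_pos: [0.5055, -0.1367, 0.1359]
tcp_rot: [-0.083, 1.568, 0.083]
wrist_force: [-0.1, 0.2, 0.1]
width: 0.49
[ 0.50548609 -0.13670984  0.13590227] 0.4900107753698073 [-0.0829791   1.56801643  0.0828779 ]
[0.10489676 0.10592672 0.10809033 0.11275289 0.11635368]
[0.10429359 0.10530716 0.1071563  0.10936058 0.11362485]
px [ 91. 116.] n 3651 xy 453 -290 size 143 20 ang 0 ztop 35 hsv [ 16. 117. 163.]
px [263.  53.] n 2423 xy 378 -142 size 60 31 ang -81 ztop 31 hsv [ 85. 148. 218.]
px [424. 139.] n 2330 xy 439 30 size 142 16 ang 81 ztop 31 hsv [ 17.  38. 189.]
px [184. 188.] n 1580 xy 515 -210 size 60 31 ang 7 ztop 31 hsv [ 16.  32. 219.]
px [349. 278.] n 170 xy 602 -13 size 21 15 ang 84 ztop 9 hsv [ 85. 150. 203.]
px [242. 298.] n 1115 xy 645 -137 size 62 30 ang 4 ztop 30 hsv [ 16.  33. 211.]
px [161. 280.] n 67 xy 629 -233 size 19 5 ang -72 ztop 9 hsv [ 15.  39. 190.]
```

View pics/c5.png

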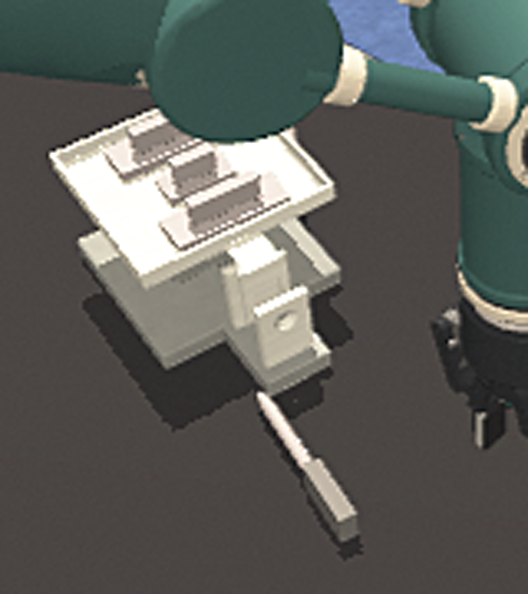

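View pics/w5.png

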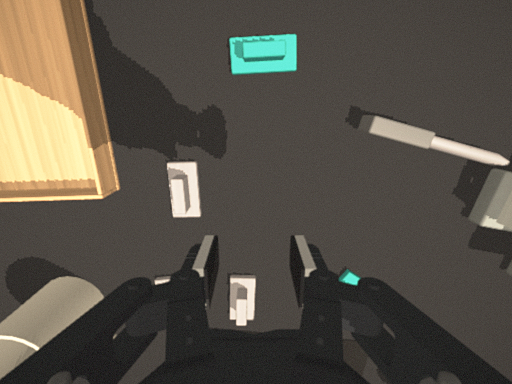

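Pan now sunk about 54 mm. Next, the leftover smalls go to the tray: first the one at (515,−210).

```bash
python3 -m creep '[[130,[4,-25,-10],0.02],[130,[4,-30,-20],0],[130,[2,-18,-30],0],[130,[0,0,-30],0],[130,[0,0,-22],0],[130,[0,0,-11],0],[130,[0,0,0],0],[130,[0,0,0],0]]' 60
python3 -m creep '[[255,[0,0,0],0],[255,[0,0,0],0],[255,[0,0,0],0],[255,[0,0,0],0],[255,[0,0,0],0],[255,[0,0,0],0],[255,[0,0,0],0],[255,[0,0,0],0]]' 60
python3 -c "
from h import *
s=read_state();print(s['q'])"
```

```text
time: 17.93
tool_pos: [0.5151, -0.21, 0.0123]
tcp_rot: [-0.099, 1.569, 0.099]
wrist_force: [-0.2, -0.3, 0.6]
width: 0.491
time: 18.6
tool_pos: [0.5169, -0.2112, 0.0144]
tcp_rot: [-0.1, 1.565, 0.097]
wrist_force: [0.0, 0.5, 6.5]
width: 0.121
[-4.32664320e-01  2.74659600e-01  2.03531353e+00  3.57505703e-04
  8.27511603e-01 -2.12897690e+00]
```

```bash
python3 -m creep '[[255,[0,0,15],0],[255,[0,0,30],0],[255,[0,-10,30],0],[255,[-10,-25,10],-0.03],[255,[-12,-36,0],-0.03],[255,[-15,-36,0],-0.03],[255,[-15,-36,0],-0.036],[255,[-12,-36,0],0]]' 80
python3 -m creep '[[255,[-5,-25,0],0],[255,[0,-9,-10],0],[255,[0,0,-25],0],[255,[0,0,-25],0],[255,[0,0,-15],0],[255,[0,0,-5],0],[255,[0,0,0],0],[255,[0,0,0],0]]'
python3 -c "
from h import *
s=read_state();print(s['q'])"
```

```text
time: 19.27
tool_pos: [0.4498, -0.3908, 0.0977]
tcp_rot: [0.001, 1.571, -0.002]
wrist_force: [-0.4, 0.0, -0.7]
width: 0.116
time: 19.93
tool_pos: [0.4455, -0.4224, 0.0175]
tcp_rot: [0.001, 1.572, 0.001]
wrist_force: [-4.0, 2.2, 5.0]
width: 0.114
[-7.99278298e-01  3.62561501e-01  1.90702662e+00 -3.61001042e-04
  8.74158667e-01 -2.36966021e+00]
```

```bash
python3 -m creep '[[160,[0,0,0],0],[160,[0,0,0],0],[160,[0,0,0],0],[160,[0,0,0],0],[160,[0,0,20],0],[130,[0,0,35],0],[130,[5,15,35],0],[130,[15,25,20],0]]'
python3 -m creep '[[130,[20,30,0],0.02],[130,[25,32,0],0.02],[130,[25,32,0],0.03],[130,[25,32,0],0],[130,[25,32,0],0],[130,[25,32,0],0],[130,[20,30,0],0],[130,[14,25,0],0]]'
python3 - <<'E'
from seg import *
s=read_state();print(s['tool_pos'],s['width'],s['tcp_rot'])
p,d,W=cloud('wrist','w6.png');seg(p,W,roi=(.35,.95,-.3,.1))
p,d,W=cloud('side','s6.png')
E
```

```text
time: 20.6
tool_pos: [0.4664, -0.3863, 0.1311]
tcp_rot: [-0.0, 1.568, -0.006]
wrist_force: [1.3, -0.1, 1.3]
width: 0.491
time: 21.27
tool_pos: [0.6468, -0.1359, 0.1272]
tcp_rot: [-0.055, 1.569, 0.056]
wrist_force: [0.1, -0.2, 0.4]
width: 0.488
[ 0.64679726 -0.13587626  0.12717967] 0.4877572896127006 [-0.05510049  1.56893787  0.05562722]
px [79. 24.] n 1300 xy 509 -291 size 33 21 ang 7 ztop 35 hsv [ 16. 113. 196.]
px [373. 179.] n 1923 xy 627 -17 size 60 31 ang -28 ztop 31 hsv [ 87. 129. 225.]
px [253. 188.] n 1663 xy 645 -136 size 61 30 ang 4 ztop 31 hsv [ 21.  12. 246.]
px [170. 192.] n 1689 xy 656 -221 size 60 30 ang 12 ztop 31 hsv [ 18.  15. 241.]
px [ 99. 240.] n 362 xy 702 -287 size 31 9 ang 68 ztop 49 hsv [ 22.  40. 230.]
px [277. 302.] n 2229 xy 774 -100 size 72 48 ang 10 ztop 35 hsv [  7.   6. 252.]
```

View pics/s6.png

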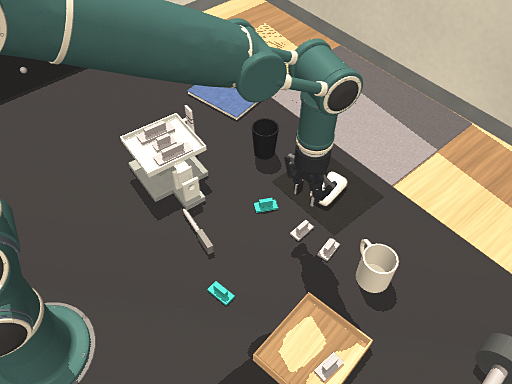

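```bash
python3 -m creep '[[130,[-2,0,-20],0],[130,[0,0,-25],0],[130,[0,0,-25],0],[130,[0,0,-25],0],[130,[0,0,-14],0],[130,[0,0,-5],0],[130,[0,0,0],0],[130,[0,0,0],0]]' 60
python3 -m creep '[[255,[0,0,0],0],[255,[0,0,0],0],[255,[0,0,0],0],[255,[0,0,0],0],[255,[0,0,0],0],[255,[0,0,0],0],[255,[0,0,15],0],[255,[0,0,30],0]]' 70
```

```text
time: 22.03
tool_pos: [0.6435, -0.1391, 0.0139]
tcp_rot: [-0.054, 1.569, 0.054]
wrist_force: [0.6, -0.4, -0.1]
width: 0.491
time: 22.7
tool_pos: [0.6388, -0.1375, 0.0545]
tcp_rot: [-0.052, 1.579, 0.056]
wrist_force: [0.4, -0.7, -2.2]
width: 0.12
```

```bash
python3 -m creep '[[255,[-10,-10,35],0],[255,[-22,-25,20],0],[255,[-25,-30,0],0],[255,[-25,-30,0],-0.03],[255,[-25,-30,0],-0.03],[255,[-25,-30,0],0],[255,[-25,-30,0],0],[255,[-20,-27,0],0]]'
python3 -m creep '[[255,[-15,-18,0],0],[255,[-8,-8,0],0],[255,[0,0,-15],0],[255,[0,0,-30],0],[255,[0,0,-25],0],[255,[0,0,-15],0],[255,[0,0,-6],0],[255,[0,0,0],0]]'
```

```text
time: 23.37
tool_pos: [0.4637, -0.3518, 0.114]
tcp_rot: [-0.007, 1.571, 0.007]
wrist_force: [-0.4, 0.1, -0.9]
width: 0.116
time: 24.03
tool_pos: [0.4422, -0.3752, 0.0211]
tcp_rot: [-0.006, 1.573, 0.009]
wrist_force: [-0.6, -0.6, -1.8]
width: 0.117
```

```bash
python3 -m creep '[[160,[0,0,0],0],[160,[0,0,0],0],[160,[0,0,0],0],[160,[0,0,0],0],[160,[0,0,20],0],[130,[0,0,35],0],[130,[5,15,35],0],[130,[15,25,20],0]]'
python3 -m creep '[[130,[25,30,0],0.04],[130,[25,30,0],0.04],[130,[25,25,0],0.04],[130,[25,20,0],0.04],[130,[25,9,0],0.04],[130,[25,0,0],0],[130,[25,0,0],0],[130,[15,0,0],0]]'
python3 - <<'E'
from seg import *
s=read_state();print(s['tool_pos'],s['width'],s['tcp_rot'])
p,d,W=cloud('wrist','w7.png');seg(p,W,roi=(.5,.95,-.4,.1))
E
```

```text
time: 24.7
tool_pos: [0.4637, -0.3394, 0.1368]
tcp_rot: [-0.008, 1.567, 0.001]
wrist_force: [1.4, -0.0, 1.2]
width: 0.49
time: 25.37
tool_pos: [0.6559, -0.222, 0.1332]
tcp_rot: [-0.166, 1.562, 0.164]
wrist_force: [-0.3, 0.6, -0.8]
width: 0.488
[ 0.65586495 -0.22195347  0.13315291] 0.48780532599268256 [-0.16611689  1.56175813  0.16446878]
px [149.  19.] n 2685 xy 520 -342 size 121 25 ang -82 ztop 36 hsv [ 20.  94. 226.]
px [157. 183.] n 1802 xy 673 -314 size 104 29 ang 40 ztop 49 hsv [ 21.  45. 228.]
px [254. 187.] n 1599 xy 656 -221 size 60 30 ang 12 ztop 30 hsv [ 19.  12. 245.]
px [104. 205.] n 2914 xy 695 -360 size 70 30 ang 43 ztop 49 hsv [ 20.  39. 231.]
px [451. 203.] n 1977 xy 627 -18 size 60 31 ang -28 ztop 30 hsv [ 86. 137. 215.]
px [349. 281.] n 68 xy 739 -94 size 22 4 ang -83 ztop 19 hsv [ 20.  50. 221.]
px [350. 348.] n 457 xy 811 -73 size 57 22 ang 19 ztop 35 hsv [  0.   0. 255.]
```

View pics/w7.png

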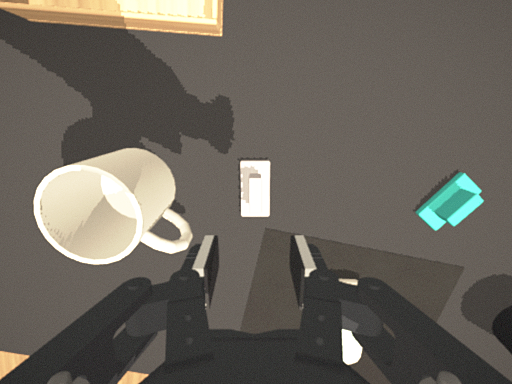

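```bash
python3 -m creep '[[160,[0,1,-15],0],[160,[0,0,-25],0],[160,[0,0,-25],0],[160,[0,0,-25],0],[160,[0,0,-20],0],[160,[0,0,-10],0],[160,[0,0,0],0],[160,[0,0,0],0]]' 60
python3 -m creep '[[255,[0,0,0],0],[255,[0,0,0],0],[255,[0,0,0],0],[255,[0,0,0],0],[255,[0,0,0],0],[255,[0,0,0],0],[255,[0,0,15],0],[255,[0,0,30],0]]' 70
```

```text
time: 26.08
tool_pos: [0.6527, -0.2216, 0.0123]
tcp_rot: [-0.164, 1.565, 0.164]
wrist_force: [-0.0, 0.0, 0.8]
width: 0.37
time: 26.75
tool_pos: [0.6489, -0.22, 0.0533]
tcp_rot: [-0.161, 1.573, 0.168]
wrist_force: [-1.2, 0.9, -2.1]
width: 0.114
```

```bash
python3 -m creep '[[255,[-10,0,35],0],[255,[-25,0,25],0],[255,[-30,-10,0],-0.04],[255,[-30,-20,0],-0.04],[255,[-30,-22,0],-0.04],[255,[-30,-22,0],-0.04],[255,[-30,-20,0],-0.04],[255,[-20,-12,0],0]]'
python3 -m creep '[[255,[-10,-7,0],0],[255,[-3,0,0],0],[255,[0,0,-15],0],[255,[0,0,-30],0],[255,[0,0,-28],0],[255,[0,0,-15],0],[255,[0,0,-8],0],[255,[0,0,0],0]]'
```

```text
time: 27.42
tool_pos: [0.4451, -0.3287, 0.1178]
tcp_rot: [-0.006, 1.572, 0.005]
wrist_force: [-0.4, 0.0, -1.1]
width: 0.118
time: 28.08
tool_pos: [0.4353, -0.3333, 0.0203]
tcp_rot: [-0.007, 1.572, 0.01]
wrist_force: [-0.1, 0.4, -0.6]
width: 0.12
```

```bash
python3 -m creep '[[160,[0,0,0],0],[160,[0,0,0],0],[160,[0,0,0],0],[160,[0,0,0],0],[160,[0,0,20],0],[130,[0,0,35],0],[130,[0,10,35],0],[110,[3,20,30],-0.06]]'
python3 -m creep '[[110,[5,25,0],-0.11],[110,[3,25,0],-0.12],[110,[0,25,0],-0.12],[110,[0,25,0],-0.12],[110,[0,25,0],-0.12],[110,[0,25,0],-0.12],[110,[0,25,0],-0.12],[110,[0,25,0],-0.12]]'
python3 -m creep '[[110,[-1,25,0],-0.12],[110,[-2,25,0],-0.12],[110,[-3,20,0],-0.12],[110,[-3,15,0],-0.12],[110,[0,5,0],-0.12],[110,[0,0,0],-0.12],[110,[0,0,0],0],[110,[0,0,0],0]]'
python3 - <<'E'
from seg import *
s=read_state();print(s['tool_pos'],s['width'],s['tcp_rot'],s['q'])
print(R.from_rotvec(s['tcp_rot']).as_matrix().round(3))
p,d,W=cloud('wrist','w8.png');seg(p,W,roi=(.35,.95,-.4,.1));np.savez('/tmp/w8',p=p,W=W)
p,d,W=cloud('side','s8.png')
x,y,z=W[...,0],W[...,1],W[...,2]
m=(z>.08)&(z<.2)&(x>.45)&(x<.57)&(y>.225)&(y<.235)
print(np.percentile(z[m],[5,20,50,80,95]))
E
```

```text
time: 28.75
tool_pos: [0.4384, -0.3062, 0.1439]
tcp_rot: [0.04, 1.568, -0.044]
wrist_force: [0.8, -0.8, 0.5]
width: 0.566
time: 29.42
tool_pos: [0.4461, -0.1035, 0.1419]
tcp_rot: [0.785, 1.423, -0.784]
wrist_force: [0.6, 0.4, 0.7]
width: 0.573
time: 30.08
tool_pos: [0.4372, -0.0145, 0.1416]
tcp_rot: [1.317, 1.136, -1.315]
wrist_force: [0.4, 0.6, -0.2]
width: 0.571
[ 0.43717523 -0.01448242  0.14163577] 0.5705462879316042 [ 1.31666099  1.13558039 -1.31545818] [-9.00449728e-02 -1.19184569e-01  2.18626230e+00 -3.76007135e-05
  1.07348549e+00  5.63615357e-02]
[[ 0.001  0.989 -0.146]
 [-0.    -0.146 -0.989]
 [-1.     0.001 -0.   ]]
px [248. 146.] n 2041 xy 438 32 size 140 16 ang 81 ztop 31 hsv [ 13.   9. 251.]
px [435. 162.] n 1738 xy 627 -16 size 61 30 ang -28 ztop 31 hsv [ 88. 114. 243.]
px [223. 293.] n 1024 xy 378 -141 size 60 30 ang -81 ztop 31 hsv [ 85. 141. 225.]
px [502. 367.] n 194 xy 703 -277 size 13 8 ang 63 ztop 49 hsv [ 21.  46. 217.]
[0.10588673 0.10715981 0.10956695 0.11477135 0.11633694]
```

View pics/w8.png

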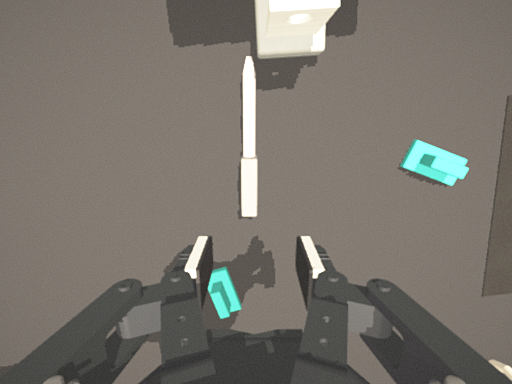

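View pics/s8.png

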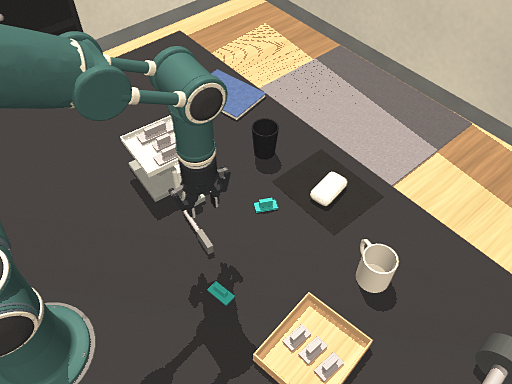

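```bash
python3 - <<'E'
from seg import *
f=np.load('/tmp/w8.npz'); seg(f['p'],f['W'],.024,.04,(.38,.5,-.1,.1)); seg(f['p'],f['W'],.016,.0235,(.38,.5,-.1,.12),10)
E
```

```text
px [248. 186.] n 934 xy 432 -8 size 59 16 ang 82 ztop 31 hsv [ 23.  14. 250.]
px [282.  45.] n 824 xy 480 114 size 42 14 ang -5 ztop 22 hsv [ 24.  22. 232.]
px [248. 108.] n 1136 xy 444 65 size 90 14 ang 81 ztop 22 hsv [  4.   4. 254.]
```

```bash
python3 -m creep '[[110,[-3,4,-20],0],[110,[-2,3,-28],0],[110,[0,0,-28],0],[110,[0,0,-28],0],[110,[0,0,-20],0],[110,[0,0,-10],0],[110,[0,0,-3],0],[110,[0,0,0],0]]' 60
python3 -m creep '[[255,[0,0,0],0],[255,[0,0,0],0],[255,[0,0,0],0],[255,[0,0,0],0],[255,[0,0,0],0],[255,[0,0,0],0],[255,[0,0,0],0],[255,[0,0,0],0]]' 80
```

```text
time: 30.85
tool_pos: [0.4317, -0.0078, 0.0038]
tcp_rot: [1.318, 1.136, -1.32]
wrist_force: [0.3, 0.2, 0.4]
width: 0.569
time: 31.52
tool_pos: [0.4337, -0.0077, 0.0059]
tcp_rot: [1.32, 1.132, -1.316]
wrist_force: [-0.2, -0.4, 6.3]
width: 0.17
```

```bash
python3 -m creep '[[255,[0,-4,10],0],[255,[0,-6,20],0],[255,[6,-6,20],0],[255,[10,-4,4],0.02],[255,[10,0,0],0.02],[255,[10,0,0],0.01],[255,[6,0,0],0],[255,[0,0,0],0]]' 80
python3 -m creep '[[255,[0,0,0],0],[255,[0,0,0],0],[255,[0,0,0],0],[255,[0,0,0],0],[255,[0,0,0],0],[255,[0,0,0],0],[255,[0,0,0],0],[255,[0,0,0],0]]'
python3 - <<'E'
from seg import *
s=read_state();print(s['tool_pos'],s['width'],R.from_rotvec(s['tcp_rot']).as_matrix().round(3))
for n in ['wrist','side','scene']:
  p,d,W=cloud(n,n+'9.png');np.savez('/tmp/'+n+'9',p=p,W=W)
  print(n);seg(p,W,.05,.085,(.4,.6,-.1,.2),15)
p=cv2.imread('pics/side9.png'); cv2.imwrite('pics/c9.png',cv2.resize(p[150:280,130:260],None,fx=4,fy=4,interpolation=cv2.INTER_CUBIC))
p=cv2.imread('pics/scene9.png'); cv2.imwrite('pics/d9.png',cv2.resize(p[120:240,180:330],None,fx=4,fy=4,interpolation=cv2.INTER_CUBIC))
E
```

```text
time: 32.18
tool_pos: [0.4749, -0.0274, 0.0578]
tcp_rot: [1.282, 1.161, -1.283]
wrist_force: [0.3, 0.5, -0.6]
width: 0.169
time: 32.85
tool_pos: [0.474, -0.0276, 0.0582]
tcp_rot: [1.283, 1.16, -1.282]
wrist_force: [0.4, -0.8, -0.9]
width: 0.169
[ 0.4739555  -0.02755469  0.05823661] 0.1686222890542767 [[ 0.     0.995 -0.1  ]
 [-0.    -0.1   -0.995]
 [-1.     0.    -0.   ]]
wrist
px [253. 181.] n 8977 xy 472 16 size 149 41 ang -87 ztop 83 hsv [ 21.  19. 225.]
side
px [186. 183.] n 257 xy 492 146 size 62 46 ang 85 ztop 84 hsv [ 21.  35. 192.]
px [199. 198.] n 41 xy 484 71 size 38 12 ang 74 ztop 76 hsv [ 15.  28. 214.]
px [224. 228.] n 192 xy 474 -38 size 43 38 ang -70 ztop 85 hsv [ 25.  28. 106.]
scene
px [258. 170.] n 233 xy 495 148 size 68 48 ang 83 ztop 84 hsv [ 19.  34. 217.]
px [244. 180.] n 21 xy 491 67 size 42 7 ang -83 ztop 70 hsv [ 11.  37. 189.]
px [223. 197.] n 166 xy 480 -32 size 58 37 ang 55 ztop 84 hsv [22. 32. 95.]
```

View pics/wrist9.png

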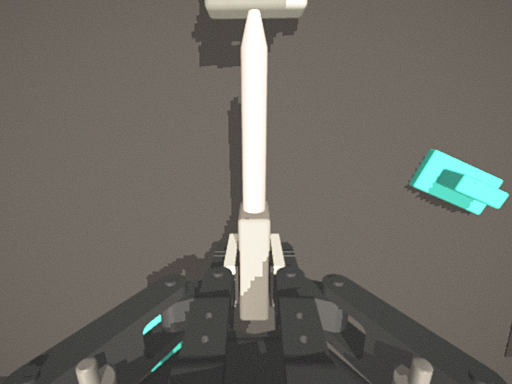

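View pics/c9.png

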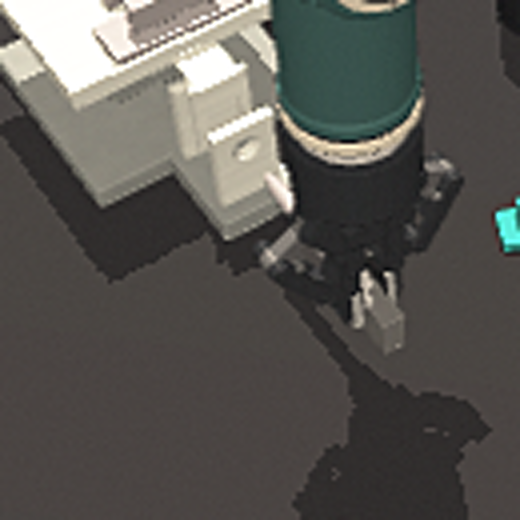

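View pics/d9.png

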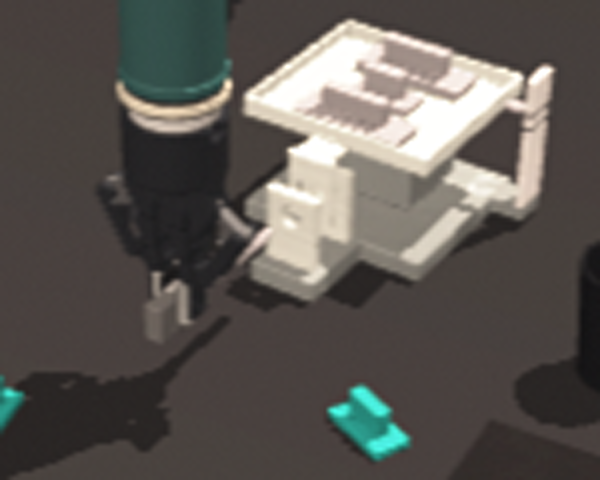

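```bash
python3 - <<'E'
from seg import *
# wrist rod axis
f=np.load('/tmp/wrist9.npz');p,W=f['p'],f['W'];x,y,z=W[...,0],W[...,1],W[...,2]
for ya,yb in [(.01,.03),(.03,.05),(.05,.07),(.07,.078)]:
    m=(z>.05)&(z<.09)&(y>ya)&(y<yb)&(x>.44)&(x<.52)
    print('rod',ya,yb,x[m].min().round(4),x[m].max().round(4),'mid',((x[m].min()+x[m].max())/2).round(4),'ztop',np.percentile(z[m],95).round(4))
m=(z>.05)&(z<.09)&(y<.1)&(x>.44)&(x<.52); print('tip y',y[m].max())
m=(z>.078)&(z<.092)&(y>.105)&(y<.14)
if m.any(): print('lug', x[m].min(),x[m].max(),y[m].min(),y[m].max(),np.median(z[m]))
# rays
def ray(n,u,v):
    K,e,M=cal(n);r=M@np.array([(u-K[0,2])/K[0,0],(v-K[1,2])/K[1,1],1]);return e,r/np.linalg.norm(r)
e1,r1=ray('side',191.5,187.5);e2,r2=ray('scene',253,174.5)
A=np.stack([r1,-r2],1);t=np.linalg.lstsq(A,e2-e1,rcond=None)[0];print('hole',e1+t[0]*r1,e2+t[1]*r2)
for n in ['side','scene']:
    f=np.load('/tmp/%s9.npz'%n);W=f['W'];x,y,z=W[...,0],W[...,1],W[...,2]
    m=(z>.03)&(z<.09)&(x>.46)&(x<.53)&(y>.108)&(y<.128); q=W[m]
    print(n,'lug x',np.percentile(q[:,0],[1,99]),'ztop',np.percentile(q[:,2],[98,100]))
    print(n,'rod',[ (q.mean(0).round(4)) for q in [W[(z>.05)&(z<.085)&(x>.46)&(x<.52)&(y>a)&(y<a+.02)] for a in (.03,.05,.07)] if len(q)])
for n,(u,v,w) in {'side':(191,187,22),'scene':(253,174,22)}.items():
    g=cv2.imread('pics/%s9.png'%n)[v-w:v+w,u-w:u+w];cv2.imwrite('pics/h_%s.png'%n,cv2.resize(g,None,fx=12,fy=12,interpolation=cv2.INTER_NEAREST))
E
```

```text
rod 0.01 0.03 0.4712 0.4849 mid 0.478 ztop 0.0735
rod 0.03 0.05 0.4735 0.4866 mid 0.4801 ztop 0.0735
rod 0.05 0.07 0.4754 0.489 mid 0.4822 ztop 0.0736
rod 0.07 0.078 0.4772 0.4896 mid 0.4834 ztop 0.0736
tip y 0.09064887611614865
hole [0.49163045 0.11947199 0.05873185] [0.49220365 0.12055754 0.0597895 ]
side lug x [0.46739528 0.51137631] ztop [0.08707596 0.08989454]
side rod [array([0.4809, 0.0633, 0.0712]), array([0.4835, 0.0779, 0.0712])]
scene lug x [0.4692007  0.51581447] ztop [0.08501296 0.0855572 ]
scene rod [array([0.4885, 0.0422, 0.0655]), array([0.4909, 0.0599, 0.068 ]), array([0.4892, 0.08  , 0.0674])]
```

View pics/h_side.png

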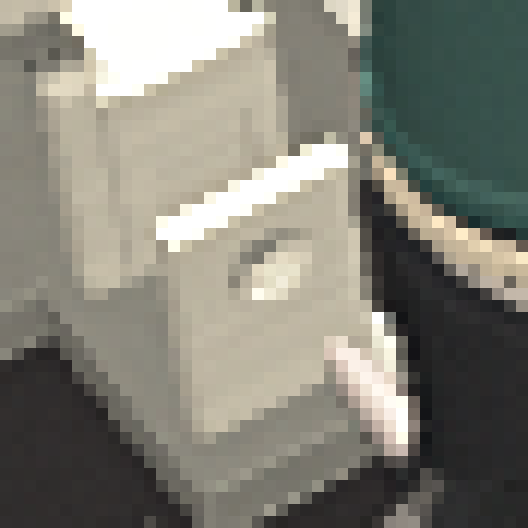

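View pics/h_scene.png

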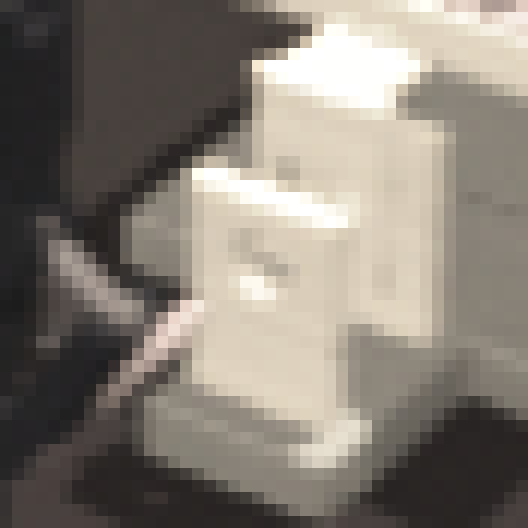

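Rod axis (wrist) passes x≈0.4879 at the lug face, hole ≈0.4894; axis is z≈67.4 against 65. So I shift by +1.5 mm in x and −2.4 mm in z, then advance along (0.1, 0.995).

```bash
python3 -m creep '[[255,[1.5,0,-2.4],0],[255,[0,0,0],0],[255,[0.5,5,0],0],[255,[1,10,0],0],[255,[1,10,0],0],[255,[1,10,0],0],[255,[0.5,5,0],0],[255,[0,0,0],0]]' 80
python3 - <<'E'
from seg import *
s=read_state();print(s['tool_pos'],s['wrist_force'],s['torque'],s['width'])
for n,(u,v,w) in {'side':(191,187,35),'scene':(253,174,35)}.items():
    p,d,W=cloud(n)
    g=p[v-w:v+w,u-w:u+w];cv2.imwrite('pics/i_%s.png'%n,cv2.resize(g,None,fx=8,fy=8,interpolation=cv2.INTER_CUBIC))
E
```

```text
time: 33.67
tool_pos: [0.4796, 0.014, 0.0558]
tcp_rot: [1.281, 1.161, -1.281]
wrist_force: [-0.5, 0.8, -0.6]
width: 0.17
[0.47960177 0.01397953 0.05581714] [-0.54005036  0.82221545 -0.63481058] [-0.01272534  0.00725609  0.03152671] 0.17016306929460814
```

View pics/i_side.png

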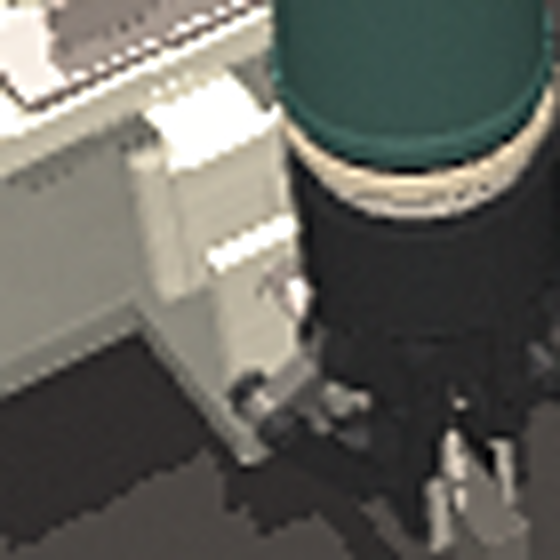

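View pics/i_scene.png

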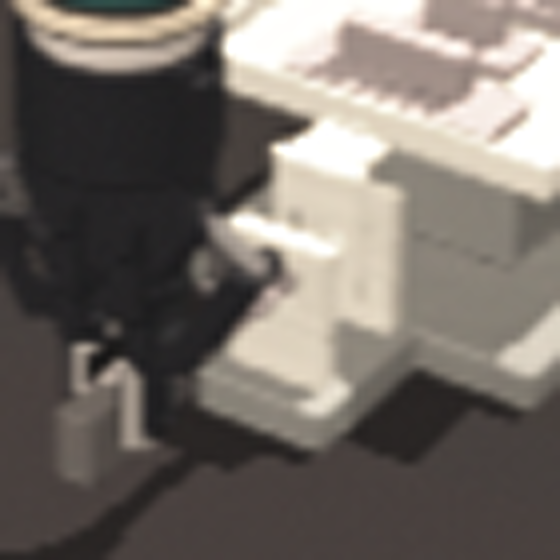

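Tip is inside the outer eyelet with no contact force. I keep advancing.

```bash
python3 -m creep '[[255,[0.4,4,0],0],[255,[0.6,6,0],0],[255,[0.6,6,0],0],[255,[0.6,6,0],0],[255,[0.6,6,0],0],[255,[0.2,2,0],0],[255,[0,0,0],0],[255,[0,0,0],0]]' 80; python3 -c "
from h import *
s=read_state();print(s['torque'])"
```

```text
time: 34.43
tool_pos: [0.4824, 0.0426, 0.0557]
tcp_rot: [1.282, 1.161, -1.282]
wrist_force: [0.3, 0.5, -1.0]
width: 0.172
[-0.071718   -0.01596394 -0.01100384]
```

```bash
python3 -m creep '[[255,[0.4,4,0],0],[255,[0.4,4,0],0],[255,[0.4,4,0],0],[255,[0.4,4,0],0],[255,[0.4,4,0],0],[255,[0.4,4,0],0],[255,[0,0,0],0],[255,[0,0,0],0]]' 80; python3 -c "
from h import *
s=read_state();print(s['torque'])"
```

```text
time: 35.1
tool_pos: [0.4849, 0.0667, 0.0557]
tcp_rot: [1.282, 1.161, -1.282]
wrist_force: [0.2, -0.5, -0.1]
width: 0.167
[0.0080545  0.01737063 0.04028839]
```

```bash
python3 -m creep '[[255,[0.4,4,0],0],[255,[0.4,4,0],0],[255,[0.4,4,0],0],[255,[0.4,4,0],0],[255,[0.2,2,0],0],[255,[0.2,2,0],0],[255,[0,0,0],0],[255,[0,0,0],0]]' 80
python3 - <<'E'
from seg import *
s=read_state();print(s['tool_pos'],s['wrist_force'],s['torque'],s['width'])
p,d,W=cloud('wrist','wa.png');np.savez('/tmp/wa',p=p,W=W)
for n,(u,v,w) in {'side':(191,187,45),'scene':(253,174,45)}.items():
    p,d,W=cloud(n)
    g=p[v-w:v+w,u-w:u+w];cv2.imwrite('pics/j_%s.png'%n,cv2.resize(g,None,fx=6,fy=6,interpolation=cv2.INTER_CUBIC))
E
```

```text
time: 35.77
tool_pos: [0.4868, 0.0865, 0.0557]
tcp_rot: [1.282, 1.16, -1.282]
wrist_force: [-0.8, 0.1, -0.5]
width: 0.17
[0.48684423 0.08653945 0.05574119] [-0.83977816  0.08416717 -0.46379552] [-0.05162085 -0.00077855  0.01169236] 0.16997466010053228
```

View pics/wa.png

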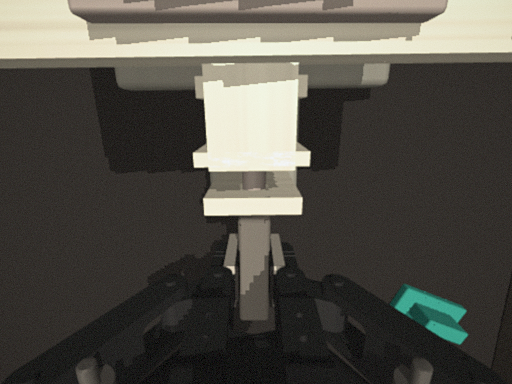

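View pics/j_scene.png

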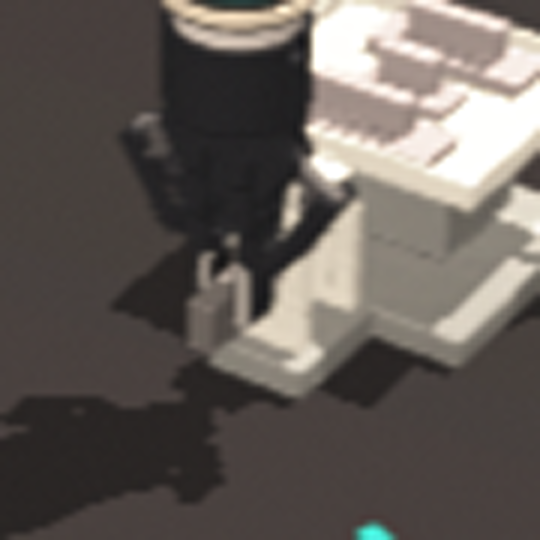

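```bash
python3 -m creep '[[255,[0,0.5,0],0],[255,[0.1,0.5,0],0],[255,[0,0.5,0],0],[255,[0.1,0.5,0],0],[255,[0,0,0],0],[255,[0,0,0],0],[255,[0,0,0],0],[255,[0,0,0],0]]' 60
```

```text
time: 36.58
tool_pos: [0.4871, 0.0884, 0.0557]
tcp_rot: [1.282, 1.16, -1.283]
wrist_force: [-0.3, 0.4, 0.2]
width: 0.169
```

Within about 1 mm of the lug, no force. I release gently and lift straight up.

```bash
python3 -m creep '[[220,[0,0,0],0],[205,[0,0,0],0],[190,[0,0,0],0],[170,[0,0,0],0],[160,[0,0,0],0],[150,[0,0,0],0],[150,[0,0,0],0],[150,[0,0,0],0]]' 20
python3 -m creep '[[150,[0,0,5],0],[150,[0,0,10],0],[150,[0,0,20],0],[150,[0,0,25],0],[150,[0,-5,30],0],[150,[0,-15,30],0],[150,[0,-25,30],0],[150,[0,-30,20],0]]'
python3 -m creep '[[110,[10,-35,0],0],[110,[20,-35,0],0],[110,[25,-35,0],0],[110,[25,-35,0],0],[110,[25,-35,0],0],[110,[25,-20,0],0],[110,[0,0,0],0],[110,[0,0,0],0]]'
python3 - <<'E'
from seg import *
s=read_state();print(s['tool_pos'],s['wrist_force'])
for n,(u,v,w) in {'side':(185,190,65),'scene':(260,174,55)}.items():
    p,d,W=cloud(n,n+'b.png');np.savez('/tmp/%sb'%n,p=p,W=W)
    g=p[v-w:v+w,u-w:u+w];cv2.imwrite('pics/k_%s.png'%n,cv2.resize(g,None,fx=5,fy=5,interpolation=cv2.INTER_CUBIC))
    x,y,z=W[...,0],W[...,1],W[...,2]
    m=(z>.08)&(z<.2)&(x>.45)&(x<.57)&(y>.225)&(y<.235)
    print(np.percentile(z[m],[5,20,50,80,95]))
    seg(p,W,.045,.088,(.4,.55,.0,.2),15)
E
```

```text
time: 37.25
tool_pos: [0.4871, 0.0884, 0.0558]
tcp_rot: [1.283, 1.16, -1.282]
wrist_force: [0.3, 0.4, 0.6]
width: 0.41
time: 37.92
tool_pos: [0.4884, 0.0136, 0.2304]
tcp_rot: [1.284, 1.158, -1.276]
wrist_force: [1.8, 0.0, 0.9]
width: 0.409
time: 38.58
tool_pos: [0.6153, -0.1795, 0.2259]
tcp_rot: [1.284, 1.16, -1.284]
wrist_force: [-0.2, -0.1, 0.3]
width: 0.568
[ 0.61532739 -0.17954446  0.22591849] [-0.16761931 -0.12700543  0.3418239 ]
[0.10339016 0.10478931 0.10665138 0.10888015 0.11508319]
px [190. 187.] n 522 xy 490 123 size 142 45 ang 85 ztop 87 hsv [ 18.  32. 180.]
[0.10388016 0.10428289 0.10564681 0.10864928 0.11000592]
px [244. 182.] n 84 xy 488 67 size 31 22 ang -74 ztop 76 hsv [ 13.  36. 125.]
```

View pics/sideb.png

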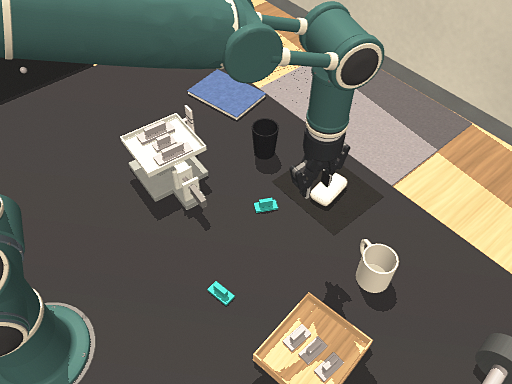

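View pics/k_side.png

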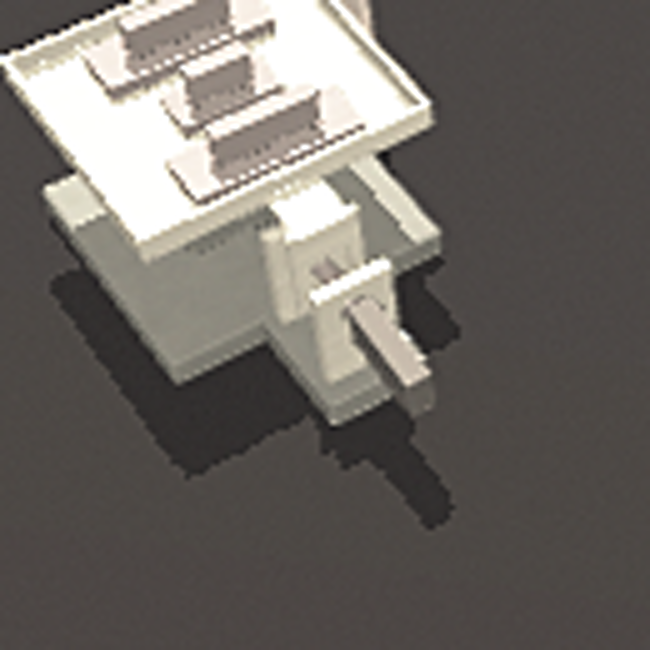

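View pics/k_scene.png

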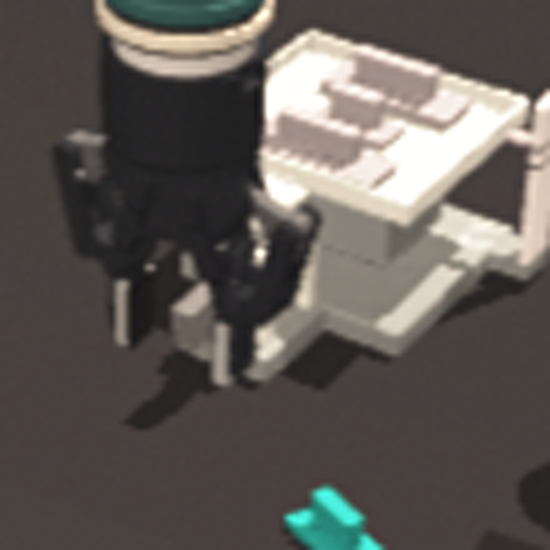

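```bash
python3 - <<'E'
from seg import *
for n in ['side','scene']:
    p,d,W=cloud(n);x,y,z=W[...,0],W[...,1],W[...,2]
    xs=(x-.503)*.995-(y-.257)*.096; ys=(x-.503)*.096+(y-.257)*.995
    m=(abs(abs(xs)-.068)<.008)&(abs(ys)<.06)&(z>.09)&(z<.118)
    f=np.load('/tmp/side.npz') if n=='side' else None
    print(n,m.sum(),np.percentile(z[m],[25,50,75]))
    seg(p,W,.008,.05,(.34,.55,-.48,-.28),30) if n=='side' else 0
print(read_state()['wrist_force'])
E
```

```text
side 385 [0.10543636 0.10653076 0.10762588]
px [321. 327.] n 1033 xy 444 -378 size 186 171 ang 8 ztop 38 hsv [ 17. 114. 200.]
px [296. 337.] n 378 xy 438 -335 size 59 30 ang 1 ztop 36 hsv [ 16.  24. 211.]
px [312. 350.] n 403 xy 444 -377 size 60 30 ang 0 ztop 36 hsv [ 14.  32. 176.]
px [328. 366.] n 424 xy 444 -424 size 60 31 ang -1 ztop 36 hsv [ 14.  29. 188.]
px [275. 374.] n 150 xy 345 -365 size 68 6 ang -81 ztop 37 hsv [ 17. 117. 200.]
scene 120 [0.10366733 0.10506556 0.10614291]
[-0.40410204 -0.32882346  0.44207431]
```

The pan is sunk 54–55 mm, within range, with the pin in and three weights each on the pan and in the tray. I hand it in.

```bash
python3 -c "
from workcell import *
print(finish_job())"
```

```text
the job is handed in; nothing more can be done
None
```

I loaded the pan, pushed the locking pin through both eyelets and the slot, and put the leftover weights in the tray. The job was handed in after about 39 s, and no verdict was reported.

**Pan:** it holds both larges and one small. The final depth readings put it 54 mm sunk from the side camera and about 55 mm from the scene camera, within the 50–62 mm range. I did not check the pointer against the black marks, or look straight through the eyelets at the slot.

**Pin:** it went in with no noticeable contact force and was released with its grip about 1 mm from the outer lug. In the last side picture the rod runs through the outer lug into the slot. I did not see the tip beyond the inner eyelet; by the distance travelled it should be about 30 mm past it.

**Weights:** six were present. The other three smalls lie flat in the tray, measured near its centreline. I saw no third large.

**Left alone:** the arm stayed clear of the mug, the mouse, the pen pot and both turquoise look-alikes, and they looked unmoved in the pictures. The gripper was hanging free at the end, reading only noise (under 0.5 N).

None of the checks I made failed. The side and scene cameras disagreed by 1–3 mm, within or near their stated calibration accuracy.

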